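# Cake stamp out of the drying box and onto the ink pad

### The arm

A 7-joint arm with a two-finger parallel gripper is mounted at the origin on the work surface. World frame = base frame: x ahead of the robot, y to its left, z up, the work surface at z = 0. Lengths are in m, angles in degrees, forces in N, time in s.
With the tool pointing down it reaches from about 0.35 to 0.9 m from the base axis. Payload 8.1 kg.
Tool frame: the origin (TCP) lies midway between the tips of the shut fingers; the grasp point (between the pads) lies 19 mm behind it; z points along the fingers, y is the direction in which the jaws open and shut (so a half turn about z gives the same grasp; the last joint's range is limited). The gripper opens to 85 mm and grips with 20 to 120 N. Pads are 22 mm wide; open, the fingers measure 114 mm over their backs; the gripper's body (76 mm by 85 mm) begins 54 mm behind the grasp point. The pads swing forward as they close: fully open they stand 13 mm farther back than shut.
Start: joints at [-82.54, 24.895, 1.432, 90.138, -0.665, 64.973, -4.303], TCP at [0.144, 0.608, 0.231] pointing down, gripper open.
Joint ranges: [-149.89, 149.89], [-25.12, 119.58], [-72.63, 75.52], [4.76, 147.25], [-75.54, 255.54], [6.69, 114.76], [-157.13, 157.13]. Speed limits (degrees/s): [127.2, 127.2, 172.46, 172.46, 180, 180, 180].

### API

Orientations are given as a 3x3 rotation matrix whose columns are the frame's x, y, z axes.
In Python, from station import observe, grab_frame, camera_model, hand_in gives the robot as it stands.
- The arm moves only by the tool play_rows, never from a script. Its argument "targets" is a list that holds one entry, the list of rows, each a list of 7 numbers: the shift along the tool's x, y, z in cm, then the turn, a rotation vector about the tool's x, y, z in degrees, then the opening, from 0 (shut) to 1 (fully open). In form: [[[tx, ty, tz, wx, wy, wz, fingers], ...]]. A call has 1 to 12 rows; each row is the pose to reach, as a shift and turn from the pose commanded when the call began, along the tool's axes at that moment; what a row does not reach only later rows make up. A row lasts 1/10 s, in which the tool goes at most 50 mm and 8.59 degrees, less where a joint would pass 70% of its speed; a pose out of reach is approached as far as the arm can. A call with a gripper value outside its range is refused whole. The fingers move at their own pace and stop on an object; "grip_force" is the grip in N (left out, the last holds). Time passes only in rows, so rows that repeat a pose let the fingers close. It gives the time, the measured TCP pose, the force and the opening at its end, in the units of the state.
- observe(): the state, without advancing time (a new reading comes with each control period).
- grab_frame(name): name is "side" or "top"; returns (picture, depth): 420x560x3 uint8, red, green, blue; 420x560 float32, m along the optical axis (not along the pixel's ray), 0 where there is no reading.
- camera_model(name): a dict with "fovy" (degrees; the focal length in pixels is half the picture's height over the tangent of half this angle, whatever the lens; pixels are square), "cx", "cy" (the principal point, pixels), "xyz" and "orientation" of the camera in the world. Camera axes: x right, y down, z forward; pixel columns grow to the right and rows downward; lengths in m; the calibration is good to about 2 mm. A picture is of the moment at which its call begins. camera_model takes no time and is no camera call.
- hand_in(): hands the job in, once; it reports no verdict.
The state is a dict: "clock": time; "joint_pos": joint angles; "joint_velocities": joint speeds; "effort": joint torques, N m; "tool_pos": TCP position; "ee_rot": TCP orientation; "force": force on the tool from outside, world axes, zero at the start; "torque": the same for the moment, N m; "finger_gap": opening from 0.0 (shut) to 1.0 (fully open).
Only numpy, scipy, OpenCV 4.12 (cv2) and the standard library are available. Lean on these libraries where they do the work, as an engineer would, in place of code of your own. Each camera call takes 0.05 s, during which the arm holds its last target.

### The job

Swing the cover off the round port of the clear drying box, lift the square cake stamp off the pedestal under the port and stand it upright on the ink pad, face down, the whole face on the raised pad and its sides square with the pad's (any of the four ways round). Let go of it there, then swing the cover fully shut over the port again to keep the flour out. Do not drop the stamp, and leave everything else on the table and in the box where it stands.

Things in the scene. Friction and masses are not known exactly. Their poses are not given: they have to be found in the camera images.
- box: Clear-walled drying box, aluminium edges, fixed; 240 mm deep (its x), 260 mm wide (y), 198 mm tall. Origin: centre of its underside; z up; -x is its front, turned roughly to the robot. Front wall 100 mm tall; from its top edge (x = -120 mm) a flat panel 6 mm thick slopes up 25 degrees from level to x = +90 mm, z = 198 mm. The two spare stamps stand inside at x = 60, y = +/-88 mm
- port (a point): centre of the round port, 110 mm in diameter, in the middle of the sloping panel, at the panel's outer face (x = -15, z = 149 mm in the box frame). Axes are those of the box: the panel's outward normal is (-0.423, 0, 0.906), its upslope direction (0.906, 0, 0.423)
- pedestal (a point): centre of the top of the round steel pedestal in the box under the port, 72 mm in diameter, top 70 mm above the table. The stamp stands on it upright, up to 5 mm off centre in x and y, turned any way; the top of its handle then lies 9 mm below the port's centre
- cover (a joint): Angle (rad) of the port's cover in the panel's plane. 0 = shut over the port (a stop); it opens towards the box's +y side, up to a stop at 1.95; from about 1.6 the port is clear. Starts at 0 to 0.25. Friction of 0.16 N m holds it wherever it is left
- cover_pivot (a point): Pivot of the cover, at the panel's outer face 85 mm upslope of the port's centre; its z axis is the panel's normal. The cover is a dark steel disc 124 mm in diameter, 4 mm thick, lying 1 mm over the panel, its centre 85 mm from the pivot
- cover_knob (a point): middle of the cover's knob: an aluminium cylinder 18 mm in diameter and 32 mm tall standing along the panel's normal on the disc's outer face, 120 mm from the pivot, 35 mm downslope of the port's centre when shut. This point is 21 mm above the panel's outer face and 16 mm above the disc's. Its z axis is the panel's normal
- stamp_mid (a point): The cake stamp, 70 mm tall, about 0.12 kg, loose: a square wooden foot 40 x 40 x 14 mm with a plain round wooden handle 26 mm in diameter from 14 mm up to 70 mm. This point is on its axis 35 mm above its underside (half-way up); z is its axis, upward, x and y are square with the foot's sides
- pad_top (a point): The ink pad, fixed to the table: a square grey pad 76 x 76 mm, standing 3 mm proud in a square steel case 100 x 100 mm. This point is the centre of the pad's upper face, 18 mm above the table; x and y are square with the pad's sides, z up. It lies in one of three places beside the box, the bowl and the tub in the other two
- spare_a: spare stamp in the box, round foot 42 mm in diameter, 70 mm tall; origin at its underside; leave alone
- spare_b: smaller spare stamp in the box, round foot 34 mm in diameter, 70 mm tall; origin at its underside; leave alone
- bowl: steel bowl, 120 mm in diameter, 50 mm tall; origin at the centre of its underside; leave alone
- tub: white tub, 116 mm in diameter, 85 mm tall; origin at the centre of its underside; leave alone
- jar: glass jar with a lid, 54 mm in diameter, 95 mm tall; origin at the centre of its underside; leave alone
- brush: pastry brush, 190 mm long, lying flat along its x; leave alone
- weight: brass weight, 44 mm in diameter, 50 mm tall; origin at the centre of its underside; leave alone
- spatula: spatula, 240 mm long, lying flat along its x; leave alone
Mind the look-alikes: they are no part of the job. What is shaped like the part that bears pad_top but black is not meant.

How it is judged:
By the outcome, as a careful person would: the job done as asked, in the order asked, and still so for the second after the job is handed in, with the robot touching nothing.
It also fails if it takes over 61 s, if anything falls off the work surface, if the arm or the gripper's body presses on something with over 40 N, if the wrist force passes 120 N, or if a joint passes its speed limit or range.

## Working session

There is one attempt and no reset: what is moved stays moved. The work goes in short steps, Python scripts to look and compute and a tool call to move; the robot and the scene stay as the last step left them, time stands still between calls to the robot, and variables do not carry over. Pictures are saved under pics/ and viewed, and the job is handed in when it is done.

Besides the shell and the picture viewer there is one more tool, called after "Call:" as name(argument=value, ...) on one line, values as JSON. play_rows: Moves the arm, as the interface text tells. Its arguments: {"type":"object","properties":{"targets":{"type":"array"},"grip_force":{"type":"number"}},"required":["targets"]}

```bash
ls; mkdir -p pics; python3 - <<'E'
from station import *
import cv2,numpy as np
print(observe())
for n in("side","top"):
    print(n,camera_model(n))
    p,d=grab_frame(n)
    cv2.imwrite(f"pics/{n}0.png",cv2.resize(p[:,:,::-1],(800,600),interpolation=cv2.INTER_CUBIC))
    np.savez(f"{n}0.npz",p=p,d=d)
E
```

```text
pics
{'clock': 0.0, 'joint_pos': array([-82.53966202,  24.93780278,   1.43116471,  90.19027439,
        -0.66369556,  64.97326582,  -4.30447388]), 'joint_velocities': array([ 0.02453746,  0.01865409, -0.05699749,  0.01760606, -0.08441953,
       -0.05162893,  0.02856125]), 'effort': array([ 3.98864950e-04, -6.70450401e+01,  1.02548473e+00, -3.16219461e+01,
        1.55516976e-02,  1.23909133e-02,  1.69106073e-05]), 'tool_pos': array([0.14413935, 0.60762087, 0.23050348]), 'ee_rot': array([[-9.73000527e-01,  2.30802794e-01, -2.12790042e-04],
       [ 2.30802833e-01,  9.72999209e-01, -1.61006215e-03],
       [-1.64562300e-04, -1.61570386e-03, -9.99998681e-01]]), 'force': array([-0.31128266,  0.27500591, -0.47420408]), 'torque': array([ 0.03386722, -0.02301863,  0.04382717]), 'finger_gap': 0.9996224844803311}
side {'fovy': 46.26924611918272, 'cx': 282.7192628318321, 'cy': 207.16666459244806, 'xyz': array([0.2283583 , 1.25075664, 1.24324309]), 'orientation': array([[-0.97741346, -0.14545854,  0.15331255],
       [-0.21038752,  0.60106099, -0.77101412],
       [ 0.0200004 , -0.78585463, -0.61808777]])}
top {'fovy': 47.33998419254767, 'cx': 285.5867700720268, 'cy': 212.33686743426566, 'xyz': array([ 0.30354004, -0.12084175,  1.78762484]), 'orientation': array([[ 0.0139515 , -0.99214008,  0.12435196],
       [-0.99989856, -0.01348636,  0.00458155],
       [-0.00286848, -0.12440327, -0.99222759]])}
```

View pics/side0.png

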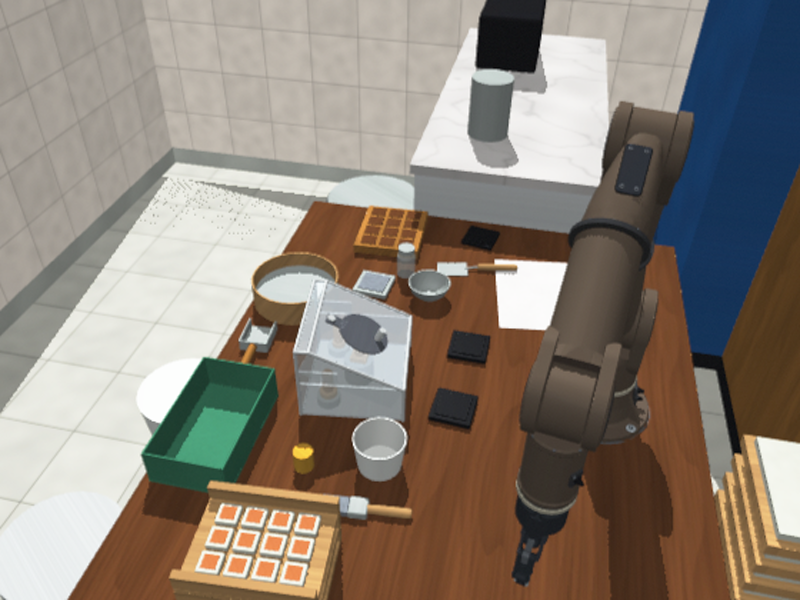

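View pics/top0.png

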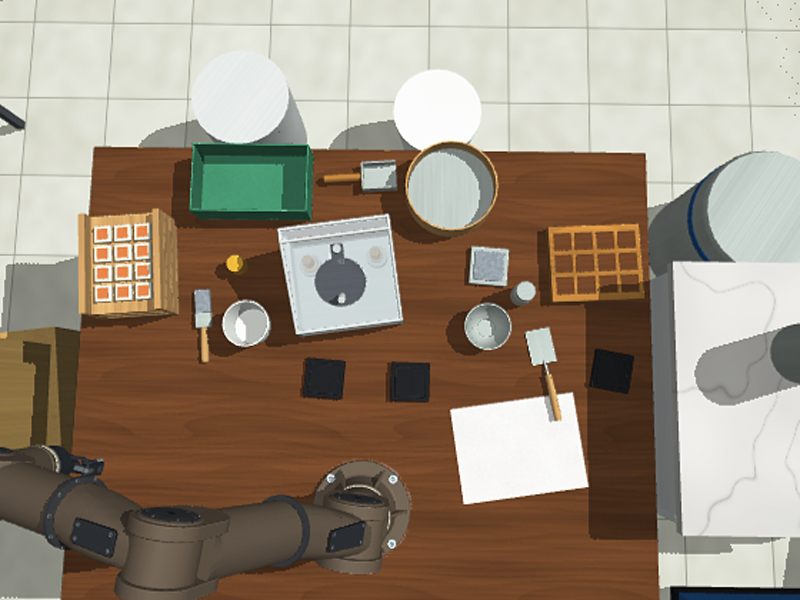

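The top view shows the box around (340,275), the dark cover with its knob near (340,297), and the grey pad in its steel case at (488,266). The black look-alikes are at (323,378), (409,381) and (611,370), so the grey pad is the one I want. I'll look closer.

```bash
cat > h.py <<'E'
import numpy as np,cv2
from station import *
def K(c):
    f=210/np.tan(np.radians(c["fovy"]/2)); return f,c["cx"],c["cy"]
def proj(n,P):
    c=camera_model(n);f,cx,cy=K(c);q=(np.atleast_2d(P)-c["xyz"])@c["orientation"]
    return np.c_[cx+f*q[:,0]/q[:,2],cy+f*q[:,1]/q[:,2]]
def ray(n,u,v):
    c=camera_model(n);f,cx,cy=K(c);return c["xyz"],c["orientation"]@np.array([(u-cx)/f,(v-cy)/f,1])
def atz(n,u,v,z):
    o,d=ray(n,u,v);return o+d*(z-o[2])/d[2]
def atd(n,u,v,dep):
    o,d=ray(n,u,v);return o+d*dep
def crop(p,x0,y0,w,h,s,fn):
    im=cv2.resize(p[y0:y0+h,x0:x0+w,::-1],None,fx=s,fy=s,interpolation=cv2.INTER_CUBIC);cv2.imwrite(fn,im)
E
python3 - <<'E'
from h import *
t=np.load("top0.npz");s=np.load("side0.npz")
crop(t['p'],185,140,110,100,7,"pics/tbox.png")
crop(t['p'],315,160,55,45,14,"pics/tpad.png")
crop(s['p'],195,185,105,115,5,"pics/sbox.png")
for (u,v) in [(342,186),(330,175),(355,175),(330,198),(355,200)]: print(atd("top",u,v,t['d'][v,u]))
for (u,v) in [(238,207),(238,196),(235,175),(260,200),(215,200)]: print(u,v,atd("top",u,v,t['d'][v,u]))
E
```

```text
[ 0.62800717 -0.32288587  0.01604582]
[ 0.67022542 -0.27813332  0.01208645]
[ 0.67068874 -0.37181761  0.01592727]
[ 0.58336728 -0.27884809  0.00642511]
[ 0.57848507 -0.37411325 -0.00303582]
238 207 [0.52228545 0.0489926  0.17083539]
238 196 [0.56318624 0.05197297 0.1520743 ]
235 175 [0.62981725 0.06040938 0.18684296]
260 200 [ 0.55369143 -0.02301213  0.12917571]
215 200 [0.54850769 0.13142999 0.14959359]
```

View pics/tbox.png

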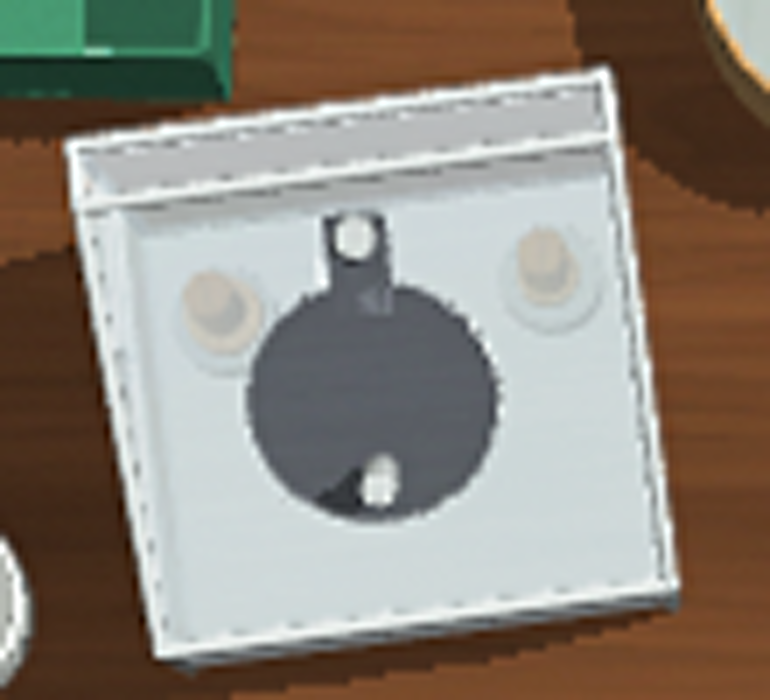

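View pics/tpad.png

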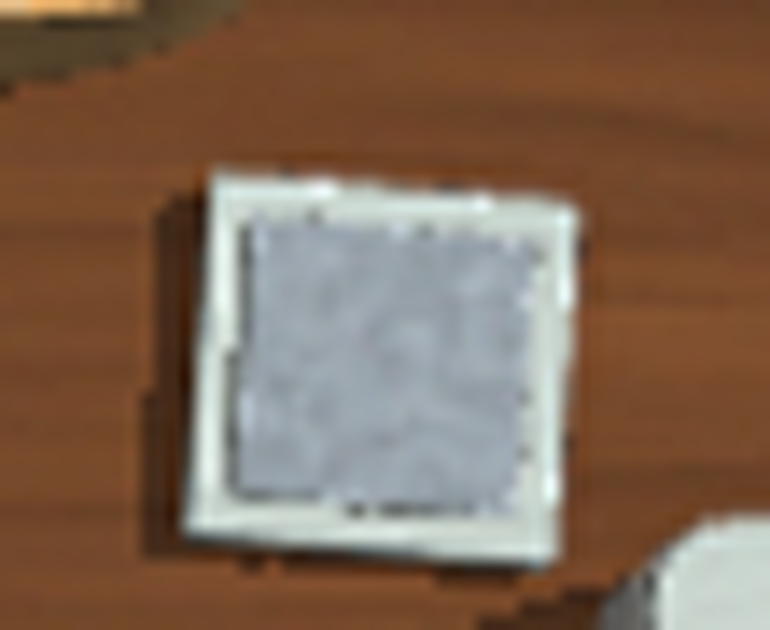

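View pics/sbox.png

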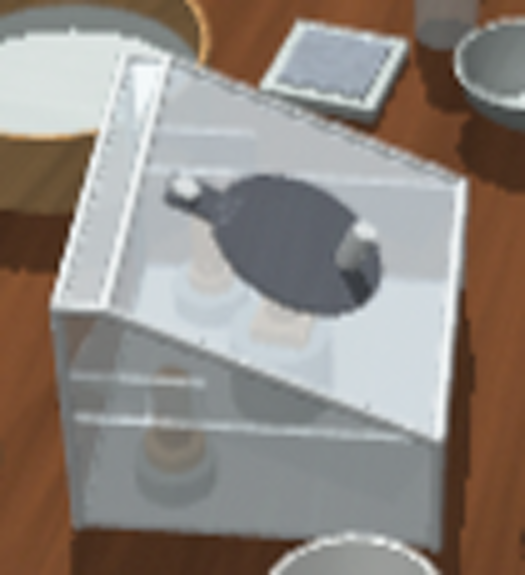

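```bash
cat > fit.py <<'E'
from h import *
from scipy.optimize import least_squares
def rc(x0,y0,s,pts): return [(x0+(a+.5)/s-.5,y0+(b+.5)/s-.5) for a,b in pts]
L=np.array([[.12,.13,.198],[.12,-.13,.198],[-.12,.13,.1],[-.12,-.13,.1]])
T=np.array(rc(185,140,7,[(68,143),(610,70),(158,655),(677,600)]))
S=np.array(rc(195,185,5,[(55,308),(125,55),(440,440),(465,182)]))
def W(p,L): 
    c,s=np.cos(p[2]),np.sin(p[2]);return np.c_[p[0]+c*L[:,0]-s*L[:,1],p[1]+s*L[:,0]+c*L[:,1],L[:,2]]
r=least_squares(lambda p:np.r_[(proj("top",W(p,L))-T).ravel(),(proj("side",W(p,L))-S).ravel()],[.55,.05,.1])
print(r.x,np.degrees(r.x[2]),r.fun.round(1))
for n,o in(("top",T),("side",S)):
    q=least_squares(lambda p:(proj(n,W(p,L))-o).ravel(),[.55,.05,.1]);print(n,q.x,q.fun.round(1))
P=np.array(rc(315,160,14,[(248,215),(540,240),(520,515),(232,495)]));C=np.array(rc(315,160,14,[(210,172),(580,205),(555,562),(187,530)]))
Lq=np.array([[1,1,0],[1,-1,0],[-1,-1,0],[-1,1,0]])
for O,h,z in((P,.038,.018),(C,.05,.015)):
    l=Lq*h+[0,0,z];q=least_squares(lambda p:(proj("top",W(p,l))-O).ravel(),[.6,-.3,0]);print("pad",q.x,np.degrees(q.x[2]),q.fun.round(1))
    for w,o in zip(W(q.x,l),O): print(atz("top",*o,z).round(4))
b=r.x
pts=np.array([[-.015,0,.149],[-.015+.085*.906,0,.149+.085*.423]])
print("port,pivot",W(b,pts)); 
E
python3 fit.py
```

```text
[0.57697294 0.04931329 0.14252122] 8.165864643593501 [ 1.1  0.1 -0.3  0.8  0.6 -0.7 -0.5 -2.3  0.7  0.   0.9  0.6  0.1  0.7
  0.   0.7]
top [0.57518271 0.05001061 0.13946403] [ 0.9  0.5 -0.4  1.5  0.3 -0.3 -0.8 -1.6]
side [0.57903075 0.04736891 0.14662048] [ 0.5 -0.4  0.3  0.3 -0.3  0.1 -0.5  0.1]
pad [ 0.62890432 -0.32279426 -0.06499351] -3.723853586830435 [ 0.3  0.1 -0.3 -0.2 -0.1  0.1  0.1 -0. ]
[ 0.6695 -0.2861  0.018 ]
[ 0.6637 -0.3644  0.018 ]
[ 0.589  -0.3588  0.018 ]
[ 0.5934 -0.2819  0.018 ]
pad [ 0.62926022 -0.32259814 -0.07128812] -4.084508486718096 [ 0.1 -0.2  0.1 -0.4  0.1  0.3 -0.3  0.3]
[ 0.6818 -0.2761  0.015 ]
[ 0.6741 -0.3756  0.015 ]
[ 0.5769 -0.3685  0.015 ]
[ 0.5842 -0.2702  0.015 ]
port,pivot [[0.56212503 0.0471827  0.149     ]
 [0.63835423 0.05812114 0.184955  ]]
```

```bash
cat >> h.py <<'E'
from scipy.spatial.transform import Rotation as Ro
BX,BY,BT=0.5770,0.0490,np.radians(8.15)
Rb=np.array([[np.cos(BT),-np.sin(BT),0],[np.sin(BT),np.cos(BT),0],[0,0,1]])
B=lambda x:Rb@np.asarray(x,float)+[BX,BY,0]
s25,c25=np.sin(np.radians(25)),np.cos(np.radians(25))
U=Rb@[c25,0,s25];V=Rb@[0,1,0];N=Rb@[-s25,0,c25]
PORT=B([-.015,0,.149]);PIV=PORT+.085*U
knob=lambda th,n,r=.12:PIV+r*(-np.cos(th)*U+np.sin(th)*V)+n*N
def disp(p,R,f=None):
    """row from current pose to world pose p,R"""
    o=observe();R0=o["ee_rot"];t=R0.T@(np.asarray(p)-o["tool_pos"])*100
    w=Ro.from_matrix(R0.T@R).as_rotvec(degrees=True);return np.r_[t,w].round(2)
def RT(z,y):
    z=np.array(z)/np.linalg.norm(z);y=y-z*(y@z);y/=np.linalg.norm(y);return np.c_[np.cross(y,z),y,z]
def Rk(th):return RT(-N,np.sin(th)*U+np.cos(th)*V)
E
python3 - <<'E'
from h import *
from fit import rc
kt=rc(185,140,7,[(381,465)])[0];ks=rc(195,185,5,[(364,232)])[0]
for th in(0,.05,.1,.15,.2,.25):print(th,proj("top",knob(th,.037))[0]-kt,proj("side",knob(th,.037))[0]-ks)
print("pivot",proj("top",PIV+.005*N),rc(185,140,7,[(355,237)]),proj("side",PIV+.005*N),rc(195,185,5,[(185,190)]))
th=0.03
print(knob(th,.013),disp(knob(th,.10),Rk(th)),Rk(th))
E
```

```text
[0.57697294 0.04931329 0.14252122] 8.165864643593501 [ 1.1  0.1 -0.3  0.8  0.6 -0.7 -0.5 -2.3  0.7  0.   0.9  0.6  0.1  0.7
  0.   0.7]
top [0.57518271 0.05001061 0.13946403] [ 0.9  0.5 -0.4  1.5  0.3 -0.3 -0.8 -1.6]
side [0.57903075 0.04736891 0.14662048] [ 0.5 -0.4  0.3  0.3 -0.3  0.1 -0.5  0.1]
pad [ 0.62890432 -0.32279426 -0.06499351] -3.723853586830435 [ 0.3  0.1 -0.3 -0.2 -0.1  0.1  0.1 -0. ]
[ 0.6695 -0.2861  0.018 ]
[ 0.6637 -0.3644  0.018 ]
[ 0.589  -0.3588  0.018 ]
[ 0.5934 -0.2819  0.018 ]
pad [ 0.62926022 -0.32259814 -0.07128812] -4.084508486718096 [ 0.1 -0.2  0.1 -0.4  0.1  0.3 -0.3  0.3]
[ 0.6818 -0.2761  0.015 ]
[ 0.6741 -0.3756  0.015 ]
[ 0.5769 -0.3685  0.015 ]
[ 0.5842 -0.2702  0.015 ]
port,pivot [[0.56212503 0.0471827  0.149     ]
 [0.63835423 0.05812114 0.184955  ]]
0 [1.62557627 3.19440371] [ 1.17676503 -1.141877  ]
0.05 [-0.12670978  3.37646023] [0.97001879 0.01479091]
0.1 [-1.8879181   3.47488297] [0.68113608 1.141483  ]
0.15 [-3.6539451  3.4894092] [0.31009067 2.23520753]
0.2 [-5.42067271  3.41995765] [-0.14294555  3.29299846]
0.25 [-7.18397589  3.26662911] [-0.67759565  4.3119243 ]
pivot [[235.82624125 172.97681128]] [(235.28571428571428, 173.42857142857144)] [[231.9481733  222.67731546]] [(231.6, 222.6)]
[0.52485071 0.0451678  0.14601318] [-46.6  -47.29   0.65  -5.14 -24.62 -19.44] [[-0.901003   -0.11479075  0.41834995]
 [-0.09873248  0.99330881  0.05991254]
 [-0.4224281   0.01267665 -0.90630779]]
```

Call:
play_rows(targets=[[[-12,-12,-5,0,0,0,0.45],[-30,-30,-5,-3,-12,-10,0.45],[-46.6,-47.3,-3,-5.1,-24.6,-19.4,0.45],[-46.6,-47.3,-3,-5.1,-24.6,-19.4,0.45],[-46.6,-47.3,-3,-5.1,-24.6,-19.4,0.45],[-46.6,-47.3,-3,-5.1,-24.6,-19.4,0.45],[-46.6,-47.3,-3,-5.1,-24.6,-19.4,0.45],[-46.6,-47.3,-3,-5.1,-24.6,-19.4,0.45],[-46.6,-47.3,-3,-5.1,-24.6,-19.4,0.45],[-46.6,-47.3,-3,-5.1,-24.6,-19.4,0.45],[-46.6,-47.3,-3,-5.1,-24.6,-19.4,0.45],[-46.6,-47.3,-3,-5.1,-24.6,-19.4,0.45]]], grip_force=30)

```text
clock: 1.3
tool_pos: [0.4546, 0.0949, 0.26]
ee_rot: [[-0.901, -0.114, 0.419], [-0.097, 0.993, 0.061], [-0.423, 0.014, -0.906]]
force: [0.8, 2.0, 0.7]
finger_gap: 0.45
```

```bash
cat > look.py <<'E'
import sys
from h import *
n,tag,x,y,w,h,s=sys.argv[1],sys.argv[2],*map(int,sys.argv[3:8])
p,d=grab_frame(n);np.savez(f"{n}_{tag}.npz",p=p,d=d);crop(p,x,y,w,h,s,f"pics/{n}_{tag}.png")
E
sed -i '/^print\|^    for w,o/d' fit.py
python3 - <<'E'
from h import *
print(observe()["joint_pos"].round(1),disp(knob(.05,.06),Rk(.05)),disp(knob(.05,.012),Rk(.05)))
E
python3 look.py side a 190 150 130 140 5
```

```text
[-65.7 -11.   37.1 130.9  25.2  36.4  51. ] [-1.03 -5.66  8.27  0.06  0.03  1.05] [-1.02 -5.66 13.07  0.06  0.03  1.05]
```

View pics/side_a.png

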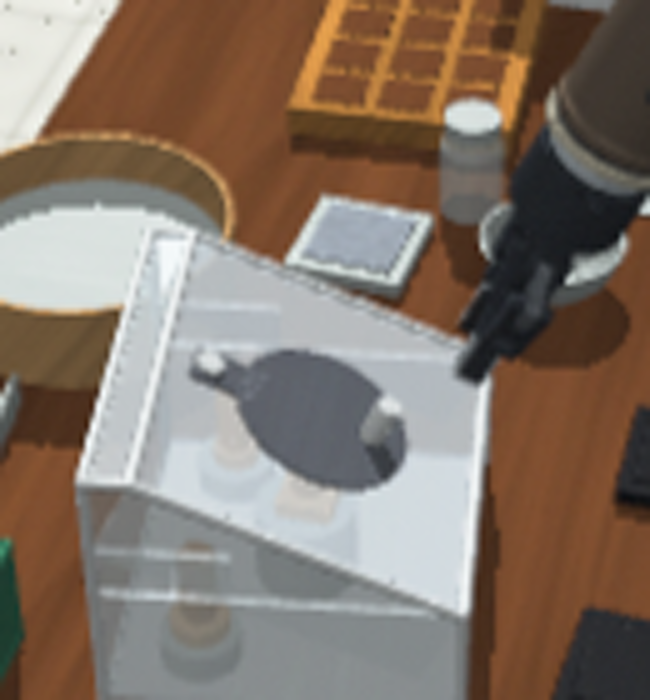

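The side view shows the gripper at about (490,320) in the crop, short of the knob at (382,420) and clear of everything. Now I'll go to the knob.

Call:
play_rows(targets=[[[-1.0,-5.7,4,0,0,1,0.45],[-1.0,-5.7,8.3,0,0,1,0.45],[-1.0,-5.7,8.3,0,0,1,0.45],[-1.0,-5.7,11,0,0,1,0.45],[-1.0,-5.7,13,0,0,1,0.45],[-1.0,-5.7,13,0,0,1,0.45]]])

```text
clock: 1.95
tool_pos: [0.5242, 0.05, 0.1449]
ee_rot: [[-0.903, -0.099, 0.418], [-0.08, 0.995, 0.061], [-0.422, 0.022, -0.906]]
force: [0.1, 0.9, 0.7]
finger_gap: 0.451
```

```bash
python3 - <<'E'
from h import *
o=observe();print(o["joint_pos"].round(1),o["force"],disp(knob(.05,.012),Rk(.05)))
for th in(.4,.8,1.2,1.5,1.7,1.8):print(th,disp(knob(th,.012),Rk(th)))
E
python3 look.py side b 190 150 130 140 5;python3 look.py top b 185 140 110 100 7
```

```text
[-45.6  12.9  39.6 133.8 -36.6  13.6 120.9] [0.10765168 0.86076164 0.70453321] [-0.06 -0.24 -0.    0.08 -0.02  0.08]
0.4 [-0.79  3.87  0.    0.08 -0.03 20.13]
0.8 [-3.290e+00  7.930e+00  1.000e-02  7.000e-02 -5.000e-02  4.305e+01]
1.2 [-7.170e+00  1.070e+01  1.000e-02  6.000e-02 -6.000e-02  6.597e+01]
1.5 [-1.063e+01  1.165e+01  1.000e-02  6.000e-02 -7.000e-02  8.316e+01]
1.7 [-1.303e+01  1.170e+01  1.000e-02  5.000e-02 -8.000e-02  9.462e+01]
1.8 [-1.4220e+01  1.1540e+01  1.0000e-02  5.0000e-02 -8.0000e-02  1.0035e+02]
```

View pics/side_b.png

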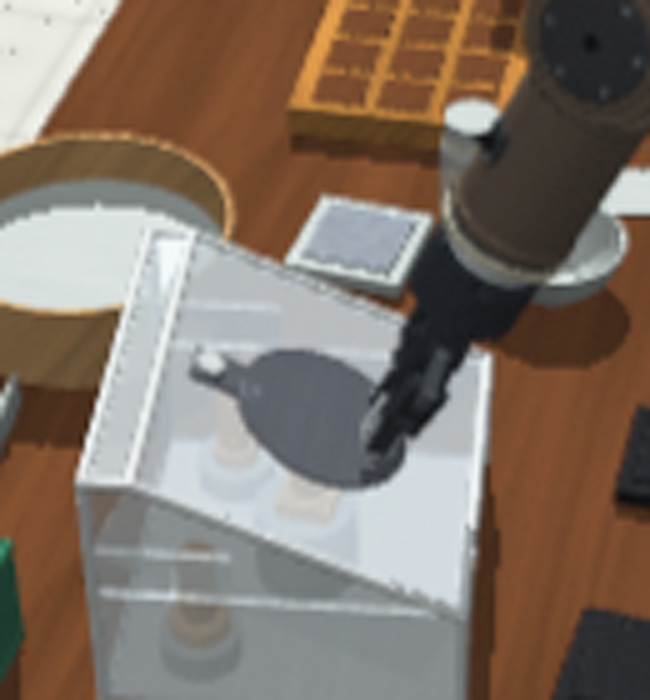

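View pics/top_b.png

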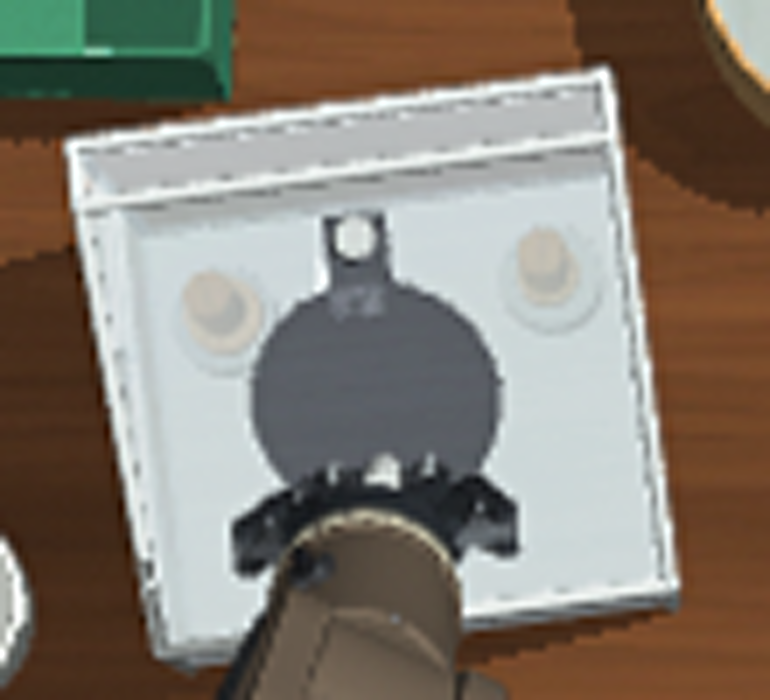

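Fingers straddle the knob (top crop: knob at (383,468) between the two fingers). Start swinging.

Call:
play_rows(targets=[[[-0.2,1.5,0,0,0,5,0.36],[-0.4,2.6,0,0,0,11,0.36],[-0.8,3.9,0,0,0,18,0.36],[-0.8,3.9,0,0,0,20,0.36]]])

```text
clock: 2.45
tool_pos: [0.5271, 0.0915, 0.1505]
ee_rot: [[-0.883, 0.215, 0.418], [0.265, 0.962, 0.063], [-0.389, 0.166, -0.906]]
force: [0.7, -0.1, -0.8]
finger_gap: 0.362
```

```bash
python3 - <<'E'
from h import *
o=observe();print(o["joint_pos"].round(1),o["force"],disp(knob(.4,.012),Rk(.4)))
for th in(.6,.8,1.,1.2,1.35,1.5,1.65,1.8,1.9):print(th,disp(knob(th,.012),Rk(th)))
E
python3 look.py top c 185 140 110 100 7
```

```text
[-60.1  14.9  51.  132.9 -39.2  15.6  98.8] [ 0.70345944 -0.14829094 -0.8367937 ] [-0.05 -0.24  0.13  0.15 -0.06  0.15]
0.6 [-0.3   2.15  0.14  0.14 -0.07 11.61]
0.8 [-1.01  4.43  0.14  0.13 -0.09 23.07]
1.0 [-2.17  6.53  0.15  0.12 -0.1  34.53]
1.2 [-3.71  8.36  0.15  0.11 -0.11 45.99]
1.35 [-5.1   9.51  0.15  0.11 -0.12 54.58]
1.5 [-6.64 10.44  0.15  0.1  -0.13 63.18]
1.65 [-8.3  11.13  0.15  0.09 -0.14 71.77]
1.8 [-1.004e+01  1.156e+01  1.500e-01  8.000e-02 -1.500e-01  8.037e+01]
1.9 [-1.124e+01  1.170e+01  1.500e-01  7.000e-02 -1.600e-01  8.609e+01]
```

View pics/top_c.png

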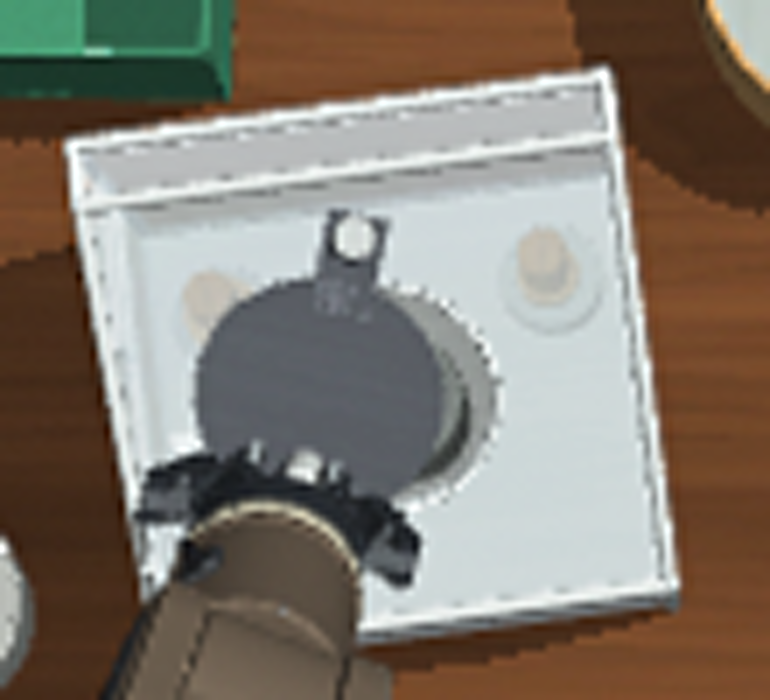

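Call:
play_rows(targets=[[[-0.1,1.0,0.1,0,0,6,0.36],[-0.4,2.6,0.1,0,0,13,0.36],[-1.0,4.4,0.1,0,0,21,0.36],[-1.8,6.0,0.1,0,0,29,0.36],[-2.9,7.4,0.1,0,0,37,0.36],[-3.7,8.35,0.1,0,0,45,0.36],[-5.1,9.5,0.1,0,0,53,0.36],[-6.6,10.4,0.1,0,0,61,0.36],[-7.4,10.8,0.1,0,0,67,0.36],[-7.4,10.8,0.1,0,0,67,0.36]]])

```text
clock: 3.5
tool_pos: [0.6168, 0.1731, 0.1959]
ee_rot: [[-0.146, 0.896, 0.418], [0.989, 0.133, 0.06], [-0.002, 0.423, -0.906]]
force: [0.2, 0.3, -0.2]
finger_gap: 0.355
```

```bash
python3 - <<'E'
from h import *
o=observe();print(o["joint_pos"].round(1),o["force"],disp(knob(1.57,.012),Rk(1.57)))
for th in(1.65,1.75,1.8,1.85,1.9):print(th,disp(knob(th,.012),Rk(th)))
E
python3 look.py top d 185 140 110 100 7
```

```text
[-74.   31.9  72.7 117.3 -54.2  36.6  38. ] [ 0.15079068  0.27387793 -0.16884979] [ 0.28 -0.02  0.   -0.01  0.    0.24]
1.65 [ 0.24  0.94  0.   -0.01  0.    4.82]
1.75 [ 8.000e-02  2.130e+00  0.000e+00 -1.000e-02  0.000e+00  1.055e+01]
1.8 [-5.000e-02  2.720e+00  0.000e+00 -1.000e-02  0.000e+00  1.342e+01]
1.85 [-2.000e-01  3.300e+00  0.000e+00 -1.000e-02  0.000e+00  1.628e+01]
1.9 [-3.800e-01  3.870e+00  0.000e+00 -1.000e-02  0.000e+00  1.915e+01]
```

View pics/top_d.png

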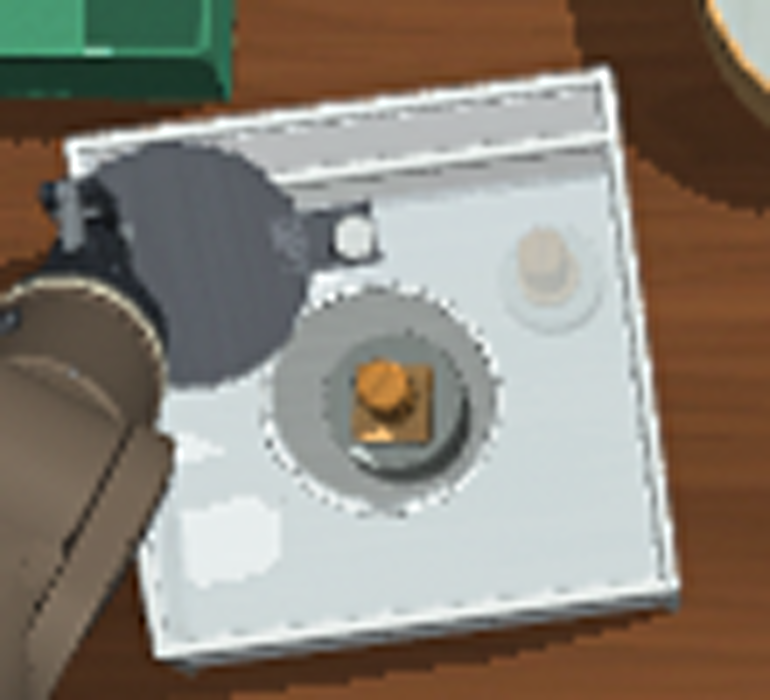

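Cover is nearly off the port (disc centre at crop (200,265)). The stamp stands on the pedestal at about (390,400). Nudging the cover further open.

Call:
play_rows(targets=[[[0.2,0.8,0,0,0,0,0.36],[0.1,1.6,0,0,0,0,0.36],[0.1,1.8,0,0,0,0,0.36]]])

```text
clock: 3.85
tool_pos: [0.6331, 0.1768, 0.2036]
ee_rot: [[-0.147, 0.896, 0.419], [0.989, 0.134, 0.061], [-0.001, 0.423, -0.906]]
force: [-1.4, -0.2, 0.4]
finger_gap: 0.363
```

```bash
python3 - <<'E'
from h import *
o=observe();print(o["joint_pos"].round(1),o["force"],disp(knob(1.75,.012),Rk(1.75)))
E
python3 look.py top e 185 140 110 100 7;python3 look.py side e 180 150 130 140 5
```

```text
[-72.6  33.   72.5 114.7 -53.8  38.5  37.1] [-1.43743511 -0.15492832  0.36218144] [-0.05  0.29 -0.    0.02 -0.07 10.57]
```

View pics/top_e.png

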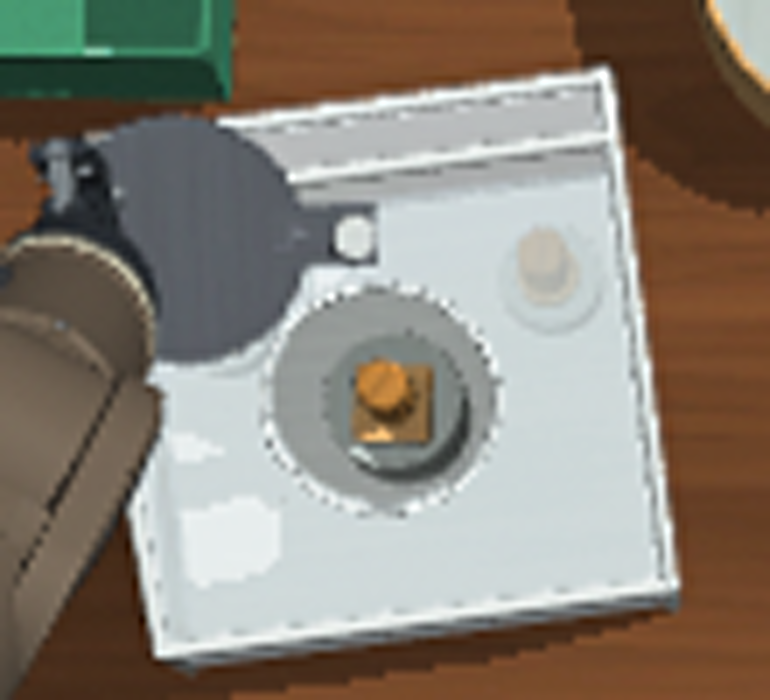

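View pics/side_e.png

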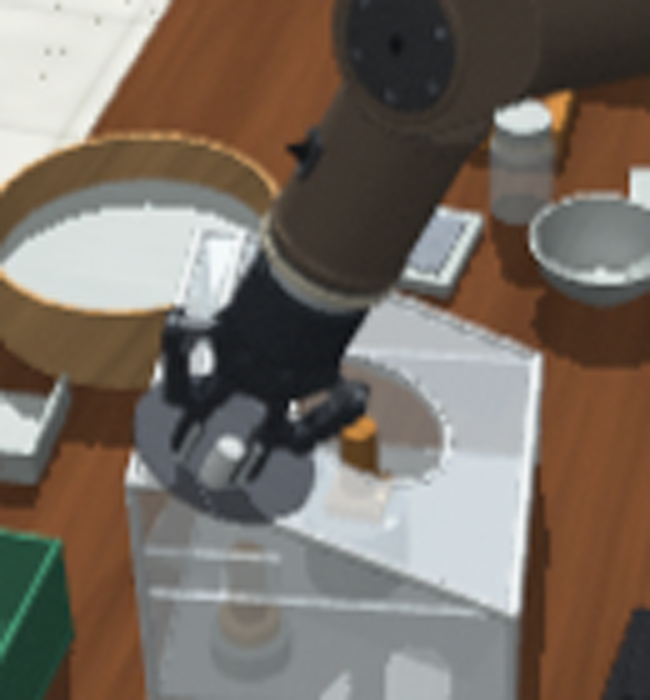

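Cover at about 1.7 rad, port clear. Retract along the panel normal, then measure the stamp.

Call:
play_rows(targets=[[[0,0.1,0,0,0,0,0.42],[0,0.1,-1.5,0,0,0,0.45],[0,0.1,-6,0,0,0,0.45],[0,0.1,-10,0,0,0,0.45],[0,0.1,-10,0,0,0,0.45]]])

```text
clock: 4.45
tool_pos: [0.5925, 0.1696, 0.2972]
ee_rot: [[-0.145, 0.895, 0.422], [0.989, 0.13, 0.062], [0.001, 0.426, -0.905]]
force: [-0.3, 0.3, -1.2]
finger_gap: 0.453
```

```bash

python3 look.py top f 223 178 40 40 16;python3 look.py side f 175 150 130 140 5; python3 -c "
from h import *
o=observe();print(o['joint_pos'].round(1),o['tool_pos'])"
```

```text
[-84.5  15.8  75.2 112.6 -21.3  39.3   8.8] [0.59193919 0.17083389 0.29576668]
```

View pics/top_f.png

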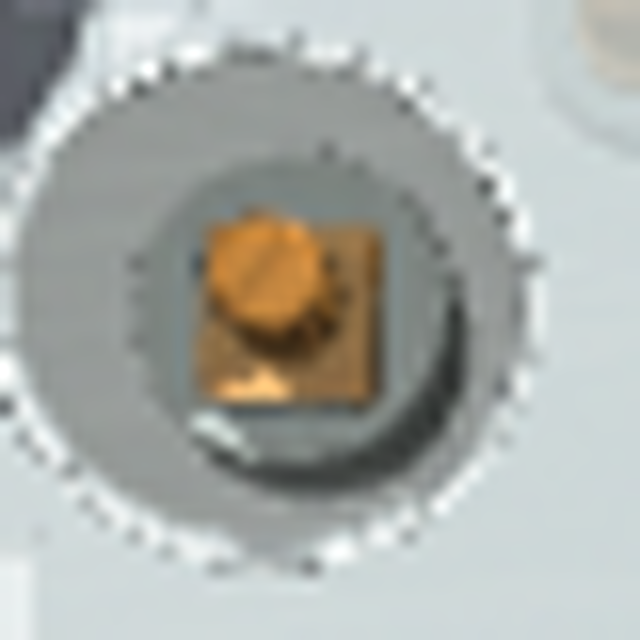

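View pics/side_f.png

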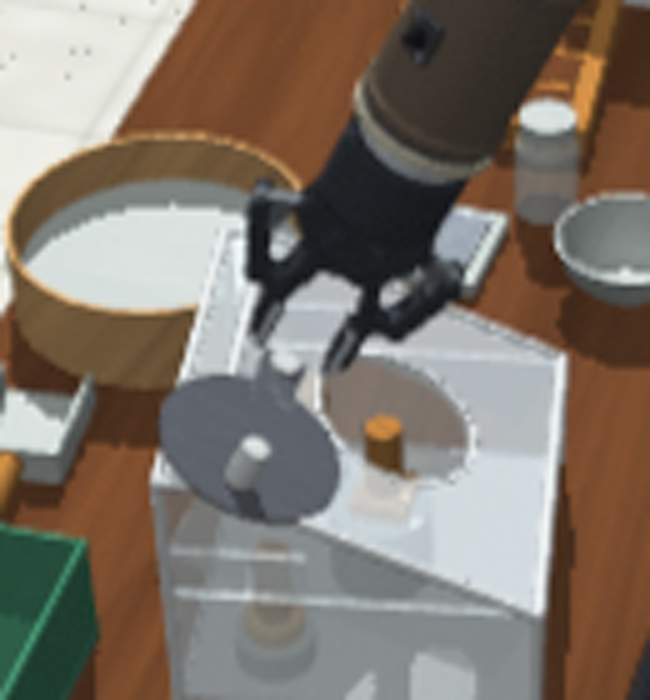

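```bash
python3 - <<'E'
from fit import *
h1=atz("top",*rc(223,178,16,[(268,272)])[0],.14);h2=atz("side",*rc(175,150,5,[(384,424)])[0],.14);print("handle",h1,h2)
c=[atz("top",*q,.084) for q in rc(223,178,16,[(204,228),(385,230),(380,405),(198,401)])]
c=np.array(c);print(c,c.mean(0))
for i in range(4):
    e=c[(i+1)%4]-c[i];print(np.linalg.norm(e),np.degrees(np.arctan2(e[1],e[0]))%90)
print("pedestal xy",PORT)
E
```

```text
top [0.57518271 0.05001061 0.13946403] [ 0.9  0.5 -0.4  1.5  0.3 -0.3 -0.8 -1.6]
side [0.57903075 0.04736891 0.14662048] [ 0.5 -0.4  0.3  0.3 -0.3  0.1 -0.5  0.1]
pad [ 0.62890432 -0.32279426 -0.06499351] -3.723853586830435 [ 0.3  0.1 -0.3 -0.2 -0.1  0.1  0.1 -0. ]
pad [ 0.62926022 -0.32259814 -0.07128812] -4.084508486718096 [ 0.1 -0.2  0.1 -0.4  0.1  0.3 -0.3  0.3]
handle [0.57034025 0.0489211  0.14      ] [0.57374803 0.04532594 0.14      ]
[[0.58924779 0.06937223 0.084     ]
 [0.58934063 0.0285802  0.084     ]
 [0.54950794 0.02874443 0.084     ]
 [0.54986211 0.06965644 0.084     ]] [0.56948962 0.04908833 0.084     ]
0.04079213006392368 0.1303959884416912
0.03983302381574198 89.76377424830378
0.04091354337420141 89.5040180041754
0.03938671003052971 89.58655105992814
pedestal xy [0.5621515  0.04687352 0.149     ]
```

```bash
python3 - <<'E'
from h import *
R=RT([0,0,-1],V)
print(disp([.5715,.047,.28],R),disp([.50,.08,.33],R))
print(proj("top",PORT),"seen port ctr",223+277.5/16-.5,178+305.5/16-.5)
E
```

```text
[-11.96  -4.13  -0.23  19.85  19.56 -88.2 ] [ -7.63  -7.97  -7.54  19.85  19.56 -88.2 ]
[[239.55412197 196.45535284]] seen port ctr 239.84375 196.59375
```

Call:
play_rows(targets=[[[-7.6,-8,-7.5,5,5,-22,0.45],[-7.6,-8,-7.5,10,10,-44,0.45],[-7.6,-8,-7.5,15,15,-66,0.45],[-7.6,-8,-7.5,19.9,19.6,-88.2,0.45],[-7.6,-8,-7.5,19.9,19.6,-88.2,0.45],[-7.6,-8,-7.5,19.9,19.6,-88.2,0.45],[-7.6,-8,-7.5,19.9,19.6,-88.2,0.45],[-7.6,-8,-7.5,19.9,19.6,-88.2,0.45],[-7.6,-8,-7.5,19.9,19.6,-88.2,0.45],[-7.6,-8,-7.5,19.9,19.6,-88.2,0.45],[-7.6,-8,-7.5,19.9,19.6,-88.2,0.45],[-7.6,-8,-7.5,19.9,19.6,-88.2,0.45]]])

```text
clock: 5.75
tool_pos: [0.4583, 0.0741, 0.3437]
ee_rot: [[-0.988, -0.148, 0.033], [-0.148, 0.989, 0.001], [-0.033, -0.004, -0.999]]
force: [0.4, -0.1, 0.9]
finger_gap: 0.449
```

```bash
python3 - <<'E'
from h import *
R=RT([0,0,-1],V)
o=observe();print(o['joint_pos'].round(1),o['tool_pos']);
print(disp([.5715,.047,.25],R),disp([.5715,.047,.11],R))
E
```

```text
[-113.1  -24.9   75.5  105.7   25.6   80.3   55.5] [0.45825773 0.07407723 0.3436676 ]
[-10.48  -4.32   9.73  -0.2    1.89   0.36] [-10.02  -4.27  23.73  -0.2    1.89   0.36]
```

```bash
python3 - <<'E'
from h import *
R=RT([0,0,-1],V)
print(disp([.56,.047,.30],R),disp([.6,-.15,.28],R),disp([.55,-.36,.28],R))
E
```

```text
[-9.51 -4.17  4.7  -0.2   1.89  0.36] [-10.49 -24.23   6.8   -0.2    1.89   0.36] [ -2.44 -44.26   6.61  -0.2    1.89   0.36]
```

Call:
play_rows(targets=[[[-5,-3,2,0,1,0,0.45],[-9.5,-6,4.5,0,1.9,0,0.45],[-10.5,-11,5,0,1.9,0,0.45],[-10.5,-16,5,0,1.9,0,0.45],[-10.5,-20,5,0,1.9,0,0.45],[-10.5,-24,5,0,1.9,0,0.45],[-10.5,-24,5,0,1.9,0,0.45],[-10.5,-24,5,0,1.9,0,0.45]]])

```text
clock: 6.55
tool_pos: [0.4608, -0.095, 0.3485]
ee_rot: [[-0.989, -0.14, 0.044], [-0.141, 0.99, -0.01], [-0.042, -0.016, -0.999]]
force: [0.2, -0.0, 0.2]
finger_gap: 0.452
```

```bash
python3 - <<'E'
from h import *
R=RT([0,0,-1],V)
o=observe();print(o['joint_pos'].round(1),o['tool_pos']);
print(disp([.6,-.15,.28],R),disp([.55,-.36,.28],R))
E
```

```text
[-92.4 -25.   75.5 105.   25.9  80.3  76.1] [ 0.46082358 -0.09497608  0.34851453]
[-12.7   -7.29   7.51  -0.94   2.4   -0.07] [ -4.8  -27.38   7.51  -0.94   2.4   -0.07]
```

Call:
play_rows(targets=[[[0,5,0,0,0,0,0.45],[0,10,0,0,0,0,0.45],[0,10,0,0,0,0,0.45]]])

```text
clock: 6.85
tool_pos: [0.4456, 0.0119, 0.3471]
ee_rot: [[-0.988, -0.15, 0.045], [-0.151, 0.988, -0.012], [-0.043, -0.018, -0.999]]
force: [0.6, -0.7, -0.1]
finger_gap: 0.45
```

```bash
python3 - <<'E'
from h import *
o=observe();print(o['joint_pos'].round(1),o['tool_pos']);
E
```

```text
[-96.7 -19.2  71.6 107.8  20.4  77.2  68.5] [0.44562789 0.01194771 0.34709542]
```

```bash
cat >> h.py <<'E'
def cyl(r,az,z,yaw):
    """yaw: direction angle of tool y, deg"""
    a=np.radians(az);y=np.radians(yaw);return disp([r*np.cos(a),r*np.sin(a),z],RT([0,0,-1],np.array([np.cos(y),np.sin(y),0.])))
E
python3 - <<'E'
from h import *
for az in (10,20,30,40,50,60): print(az,cyl(.45,az,.35,98+az))
for r in (.5,.55,.6,.65,.7): print(r,cyl(r,60,.35,158))
E
```

```text
10 [-0.77  6.57 -0.38 -1.26  2.36 -9.33]
20 [  0.09  14.37  -0.56  -1.46   2.25 -19.33]
30 [  2.29  21.89  -0.79  -1.66   2.12 -29.32]
40 [  5.77  28.92  -1.07  -1.86   1.99 -39.32]
50 [ 10.41  35.24  -1.39  -2.05   1.84 -49.32]
60 [ 16.07  40.65  -1.73  -2.23   1.68 -59.32]
0.5 [ 12.95  44.56  -1.67  -2.23   1.68 -59.32]
0.55 [  9.83  48.46  -1.61  -2.23   1.68 -59.32]
0.6 [  6.7   52.37  -1.55  -2.23   1.68 -59.32]
0.65 [  3.58  56.27  -1.48  -2.23   1.68 -59.32]
0.7 [  0.46  60.17  -1.42  -2.23   1.68 -59.32]
```

Call:
play_rows(targets=[[[-0.8,6.6,-0.4,-1.3,2.4,-9,0.45],[-0.4,10.5,-0.5,-1.4,2.4,-14,0.45],[0.1,14.4,-0.6,-1.5,2.2,-19,0.45],[1.1,18,-0.7,-1.5,2.2,-24,0.45],[2.3,21.9,-0.8,-1.7,2.1,-29,0.45],[3.9,25.4,-0.9,-1.7,2.1,-34,0.45],[5.8,28.9,-1.1,-1.9,2,-39,0.45],[8,32,-1.2,-1.9,2,-44,0.45],[10.4,35.2,-1.4,-2,1.8,-49,0.45],[13.2,38,-1.5,-2,1.8,-54,0.45],[16.1,40.6,-1.7,-2.2,1.7,-59,0.45],[16.1,40.6,-1.7,-2.2,1.7,-59,0.45]]])

```text
clock: 8.05
tool_pos: [0.2215, 0.3804, 0.3522]
ee_rot: [[-0.379, -0.925, 0.006], [-0.925, 0.379, 0.006], [-0.008, -0.004, -1.0]]
force: [1.2, 0.7, 0.1]
finger_gap: 0.449
```

```bash
python3 - <<'E'
from h import *
o=observe();print(o['joint_pos'].round(1),o['tool_pos']);
for r,az in ((.5,60),(.6,60),(.7,60),(.7,40),(.7,20),(.7,0)): print(r,az,cyl(r,az,.35,98+az))
E
```

```text
[-149.9  -11.5   75.1  106.4   11.7   76.4   80. ] [0.22152867 0.38044399 0.352179  ]
0.5 60 [-5.94 -0.64  0.27 -0.22  0.43 -0.29]
0.6 60 [-15.85  -1.98   0.35  -0.22   0.43  -0.29]
0.7 60 [-25.76  -3.32   0.43  -0.22   0.43  -0.29]
0.7 40 [-18.37 -26.48   0.46  -0.15   0.47  19.71]
0.7 20 [ -3.5  -45.71   0.42  -0.06   0.49  39.71]
0.7 0 [ 1.705e+01 -5.870e+01  3.200e-01  2.000e-02  5.100e-01  5.971e+01]
```

```bash
cat > kin.py <<'E'
import numpy as np
from scipy.spatial.transform import Rotation as Ro
from scipy.optimize import least_squares
import itertools
D=[([-82.54,24.938,1.431,90.19,-.664,64.973,-4.304],[.14414,.60762,.23050],None),
([-72.6,33,72.5,114.7,-53.8,38.5,37.1],[.6331,.1768,.2036],[[-.147,.896,.419],[.989,.134,.061],[-.001,.423,-.906]]),
([-84.5,15.8,75.2,112.6,-21.3,39.3,8.8],[.5919,.1708,.2958],None),
([-113.1,-24.9,75.5,105.7,25.6,80.3,55.5],[.4583,.0741,.3437],[[-.988,-.148,.033],[-.148,.989,.001],[-.033,-.004,-.999]]),
([-92.4,-25,75.5,105,25.9,80.3,76.1],[.4608,-.0950,.3485],[[-.989,-.14,.044],[-.141,.99,-.01],[-.042,-.016,-.999]]),
([-96.7,-19.2,71.6,107.8,20.4,77.2,68.5],[.4456,.0119,.3471],[[-.988,-.15,.045],[-.151,.988,-.012],[-.043,-.018,-.999]]),
([-149.9,-11.5,75.1,106.4,11.7,76.4,80.],[.2215,.3804,.3522],[[-.379,-.925,.006],[-.925,.379,.006],[-.008,-.004,-1]]),
([-60.1,14.9,51,132.9,-39.2,15.6,98.8],[.5271,.0915,.1505],[[-.883,.215,.418],[.265,.962,.063],[-.389,.166,-.906]]),
([-74,31.9,72.7,117.3,-54.2,36.6,38],[.6168,.1731,.1959],[[-.146,.896,.418],[.989,.133,.06],[-.002,.423,-.906]]),
([-45.6,12.9,39.6,133.8,-36.6,13.6,120.9],[.5242,.05,.1449],[[-.903,-.099,.418],[-.08,.995,.061],[-.422,.022,-.906]])]
D[0]=(D[0][0],D[0][1],[[-.973,.2308,0],[.2308,.973,-.0016],[0,-.0016,-1]])
D=[(np.array(a),np.array(b),None if c is None else np.array(c)) for a,b,c in D]
AX="zyzyzyz"
def fk(q,p,sg):
    # p: per-link offsets
    R=np.eye(3);x=np.zeros(3);h,a1,L1,a2,L2,a3,T,b0,y0=p[:9]
    offs=[(0,0,h),(0,0,0),(a1,0,L1),(a2,0,0),(0,0,L2),(a3,0,0),(0,0,T)]
    R=Ro.from_euler("z",b0).as_matrix()
    offs=[np.array(o,float) for o in offs]
    for i in range(7):
        R=R@Ro.from_euler(AX[i],sg[i]*np.radians(q[i])).as_matrix()
        x=x+R@offs[i] if i!=0 else np.array([0,0,h])
        if i==6: break
    # tool flange rot
    return x,R@Ro.from_euler("z",y0).as_matrix()
if __name__=="__main__":
    best=[]
    for s1,s3,s5,s7 in itertools.product([-1,1],repeat=4):
        sg=[s1,1,s3,1,s5,1,s7]
        def f(p):
            r=[]
            for q,x,R in D:
                X,RR=fk(q,p,sg);r+=list(X-x)
                if R is not None:r+=list(.3*(RR-R).ravel())
            return r
        for b0,y0 in itertools.product([0,np.pi/2,np.pi,-np.pi/2],repeat=2):
            s=least_squares(f,[.3,0,.4,0,.35,0,.2,b0,y0],max_nfev=40)
            best.append((s.cost,sg,s.x.round(4),np.abs(s.fun).max()))
    best.sort(key=lambda t:t[0])
    for b in best[:4]:print(b)
E
time python3 kin.py
```

```text
(np.float64(0.0015514115065178608), [-1, 1, -1, 1, -1, 1, -1], array([ 0.2307,  0.0201,  0.5365, -0.0276,  0.4066, -0.0276,  0.3376,
       -0.0457,  1.5274]), np.float64(0.03147590288473423))
(np.float64(0.0015514115065178645), [-1, 1, -1, 1, -1, 1, -1], array([ 0.2307,  0.0201,  0.5365, -0.0276,  0.4066, -0.0276,  0.3376,
       -0.0457,  1.5274]), np.float64(0.03147590355880914))
(np.float64(0.0015514115065178682), [-1, 1, -1, 1, -1, 1, -1], array([ 0.2307,  0.0201,  0.5365, -0.0276,  0.4066, -0.0276,  0.3376,
       -0.0457,  1.5274]), np.float64(0.03147590321898208))
(np.float64(0.001551411506517872), [-1, 1, -1, 1, -1, 1, -1], array([ 0.2307,  0.0201,  0.5365, -0.0276,  0.4066, -0.0276,  0.3376,
       -0.0457,  1.5274]), np.float64(0.03147590218471985))
real	5m16.681s
user	5m15.149s
sys	0m0.223s
```

```bash
cat > kin2.py <<'E'
from kin import D
import numpy as np
from scipy.optimize import least_squares
def rot(ax,a):
    c,s=np.cos(a),np.sin(a)
    return np.array([[c,-s,0],[s,c,0],[0,0,1]]) if ax=="z" else np.array([[c,0,s],[0,1,0],[-s,0,c]])
SG=[-1,1,-1,1,-1,1,-1]
def fk(q,p):
    R=np.eye(3);x=np.array([0,0,p[0]]);k=1
    for i in range(7):
        R=R@rot("zyzyzyz"[i],SG[i]*np.radians(q[i])+p[15+i])
        if i in(1,2,3,4,5):x=x+R@np.array([p[k],p[k+1],0]);k+=2
        if i==2:x=x+R[:,2]*p[12]
        if i==4:x=x+R[:,2]*p[13]
        if i==6:x=x+R[:,2]*p[14]
    return x,R
p0=np.r_[.23,np.zeros(10),.0,.53,.40,.33,np.zeros(6),np.pi/2]
def res(p):
    r=[]
    for q,x,R in D:
        X,RR=fk(q,p);r+=list(X-x)+list(.3*(RR-R).ravel() if R is not None else [])
    return np.r_[r,.02*(p-p0)]
s=least_squares(res,p0)
P=s.x
if __name__=="__main__":
    print(P.round(4))
    for q,x,R in D:
        X,RR=fk(q,P);print((X-x).round(4),None if R is None else abs(RR-R).max().round(3))
E
python3 kin2.py
```

```text
[ 2.7000e-01 -2.0000e-04 -3.6900e-02  1.9000e-03 -8.7000e-03  1.6000e-03
 -8.7000e-03 -1.3000e-03  3.0000e-04  1.9000e-03  3.0000e-04  0.0000e+00
  5.5900e-01  4.2760e-01  3.6430e-01  8.0000e-04 -6.0000e-04 -3.0000e-04
  7.0000e-04 -2.0000e-04 -8.0000e-04  1.5717e+00]
[-0.     -0.0001 -0.0002] 0.001
[-0.0003 -0.0004 -0.0002] 0.001
[ 0.0003 -0.0001  0.0003] None
[-0.     -0.0001  0.0001] 0.001
[ 0.     -0.0002 -0.    ] 0.0
[-0.0003 -0.     -0.0002] 0.001
[-0.0001  0.0006  0.0001] 0.001
[0.0002 0.0003 0.0001] 0.001
[-0.0002  0.0005  0.0003] 0.001
[-0.0002 -0.0002 -0.0004] 0.001
```

```bash
cat > sim.py <<'E'
from kin2 import fk,P
import numpy as np
from scipy.spatial.transform import Rotation as Ro
LO=np.array([-149.89,-25.12,-72.63,4.76,-75.54,6.69,-157.13]);HI=np.array([149.89,119.58,75.52,147.25,255.54,114.76,157.13])
VM=np.array([127.2,127.2,172.46,172.46,180,180,180])
def jac(q):
    x0,R0=fk(q,P);J=np.zeros((6,7));e=1e-3
    for i in range(7):
        d=q.copy();d[i]+=e;x,R=fk(d,P)
        J[:3,i]=(x-x0)/np.radians(e);J[3:,i]=Ro.from_matrix(R@R0.T).as_rotvec()/np.radians(e)
    return J,x0,R0
def step(q,x,R,lam=.02,wr=.3,bias=0.):
    J,x0,R0=jac(q);e=np.r_[x-x0,Ro.from_matrix(R@R0.T).as_rotvec()]
    act=np.ones(7,bool)
    for _ in range(4):
        Ja=J*act;dq=np.degrees(Ja.T@np.linalg.solve(Ja@Ja.T+lam**2*np.eye(6),e))
        n=q+dq;bad=act&((n<LO)|(n>HI))
        if not bad.any():break
        act&=~bad
    return np.clip(q+dq,LO,HI)
def run(q,rows,lam=.02):
    """rows: [tx,ty,tz cm,wx,wy,wz deg,...] relative to pose at start"""
    q=np.array(q,float);xs,Rs=fk(q,P);cx,cR=xs,Rs
    for r in rows:
        tx=xs+Rs@np.array(r[:3])/100;tR=Rs@Ro.from_rotvec(r[3:6],degrees=True).as_matrix()
        d=tx-cx;w=Ro.from_matrix(cR.T@tR).as_rotvec(degrees=True)
        k=min(1,.05/max(1e-9,np.linalg.norm(d)),8.59/max(1e-9,np.linalg.norm(w)))
        gx=cx+k*d;gR=cR@Ro.from_rotvec(k*w,degrees=True).as_matrix()
        q0=q.copy();
        for i in range(10):
            f=(i+1)/10
            q=step(q,cx+f*(gx-cx),cR@Ro.from_rotvec(f*k*w,degrees=True).as_matrix(),lam)
        dm=np.abs(q-q0)/(.07*VM)
        if dm.max()>1:q=q0+(q-q0)/dm.max()
        cx,cR=fk(q,P)
    return q
if __name__=="__main__":
    q=np.array([-82.54,24.938,1.431,90.19,-.664,64.973,-4.304])
    t=[-46.6,-47.3,-3,-5.1,-24.6,-19.4]
    for lam in(.001,.02,.05,.1):
        q1=run(q,[[-12,-12,-5,0,0,0],[-30,-30,-5,-3,-12,-10]]+[t]*10,lam);print(lam,q1.round(1))
    print("real -65.7 -11 37.1 130.9 25.2 36.4 51")
    q=np.array([-65.7,-11,37.1,130.9,25.2,36.4,51]);a=[-1,-5.7,0,0,0,1]
    R=[[*a[:2],z,0,0,1] for z in(4,8.3,8.3,11,13,13)]
    print(run(q,R).round(1),"real -45.6 12.9 39.6 133.8 -36.6 13.6 120.9")
    q=np.array([-96.7,-19.2,71.6,107.8,20.4,77.2,68.5])
    rows=[[-0.8,6.6,-0.4,-1.3,2.4,-9],[-0.4,10.5,-0.5,-1.4,2.4,-14],[0.1,14.4,-0.6,-1.5,2.2,-19],[1.1,18,-0.7,-1.5,2.2,-24],[2.3,21.9,-0.8,-1.7,2.1,-29],[3.9,25.4,-0.9,-1.7,2.1,-34],[5.8,28.9,-1.1,-1.9,2,-39],[8,32,-1.2,-1.9,2,-44],[10.4,35.2,-1.4,-2,1.8,-49],[13.2,38,-1.5,-2,1.8,-54],[16.1,40.6,-1.7,-2.2,1.7,-59],[16.1,40.6,-1.7,-2.2,1.7,-59]]
    print(run(q,rows).round(1),"real -149.9 -11.5 75.1 106.4 11.7 76.4 80")
    q=np.array([-84.5,15.8,75.2,112.6,-21.3,39.3,8.8])
    t=[-7.6,-8,-7.5,19.9,19.6,-88.2];print(run(q,[[-7.6,-8,-7.5,5,5,-22],[-7.6,-8,-7.5,10,10,-44],[-7.6,-8,-7.5,15,15,-66]]+[t]*9).round(1),"real -113.1 -24.9 75.5 105.7 25.6 80.3 55.5")
E
python3 sim.py
```

```text
0.001 [-53.   -6.8  27.1 128.1  16.5  37.8  57.4]
0.02 [-53.   -6.8  27.1 128.1  16.5  37.8  57.4]
0.05 [-53.1  -6.8  26.9 128.1  16.7  37.9  57. ]
0.1 [-53.4  -7.   26.4 128.1  17.1  38.3  55.9]
real -65.7 -11 37.1 130.9 25.2 36.4 51
[-41.9  12.2  35.4 133.6 -32.5  13.1 117. ] real -45.6 12.9 39.6 133.8 -36.6 13.6 120.9
[-149.8  -11.    75.5  106.2   11.    76.6   80.5] real -149.9 -11.5 75.1 106.4 11.7 76.4 80
[-61.2  12.4  57.3 100.5 -10.9  73.1  96.9] real -113.1 -24.9 75.5 105.7 25.6 80.3 55.5
```

```bash
python3 - <<'E'
from sim import *
q=np.array([-149.9,-11.5,75.1,106.4,11.7,76.4,80.])
print(run(q,[[-3,-1,0,0,0,0]]*1).round(1))
for t in ([-16,-2,.3,0,0,0],[-26,-3,.4,0,0,0],[-26,-3,15,0,0,0],[-18,-26,.4,0,0,20],[-3.5,-45,.4,0,0,40]): print(t,run(q,[t]*14).round(1))
E
```

```text
[-149.9  -12.1   75.1  105.4   12.4   77.1   80.1]
[-16, -2, 0.3, 0, 0, 0] [-149.9  -10.8   75.1  102.5   11.7   77.3   80.8]
[-26, -3, 0.4, 0, 0, 0] [-149.9  -10.1   75.1  101.    11.4   77.1   81.1]
[-26, -3, 15, 0, 0, 0] [-149.9  -11.2   75.1  113.    13.6   65.5   78. ]
[-18, -26, 0.4, 0, 0, 20] [-149.9  -25.1   75.1   96.4   27.1   87.1   62.3]
[-3.5, -45, 0.4, 0, 0, 40] [-126.9  -25.    75.1   97.8   26.2   85.5   66. ]
```

Call:
play_rows(targets=[[[-5,-1,0,0,0,0,0.45],[-10,-1.5,0,0,0,0,0.45],[-16,-2,0.3,0,0,0,0.45],[-16,-2,0.3,0,0,0,0.45]]])

```text
clock: 8.45
tool_pos: [0.2402, 0.3975, 0.3768]
ee_rot: [[-0.389, -0.921, 0.026], [-0.92, 0.39, 0.049], [-0.055, -0.005, -0.998]]
force: [0.9, 0.1, -0.4]
finger_gap: 0.449
```

```bash
python3 -c "
from h import *
o=observe();print(o['joint_pos'].round(2),o['tool_pos'])"
```

```text
[-149.82  -11.83   75.5   102.95   12.43   77.18   80.29] [0.24020243 0.39754747 0.37684592]
```

Call:
play_rows(targets=[[[0,0,0,0,0,0,0.45],[0,0,0,0,0,0,0.45],[0,0,0,0,0,0,0.45],[0,0,0,0,0,0,0.45]]])

```text
clock: 8.85
tool_pos: [0.2396, 0.3972, 0.376]
ee_rot: [[-0.388, -0.921, 0.027], [-0.92, 0.389, 0.047], [-0.054, -0.006, -0.999]]
force: [0.1, 0.3, -0.7]
finger_gap: 0.456
```

```bash
python3 -c "
from h import *
o=observe();print(o['joint_pos'].round(2),o['tool_pos'])"
```

```text
[-149.83  -11.77   75.47  103.07   12.45   77.13   80.28] [0.23957275 0.39720504 0.37601512]
```

```bash
cat > sim2.py <<'E'
import numpy as np,sim
from sim import fk,P,jac,LO,HI,VM,Ro
def step(q,x,R,W,lam=.005,act0=True):
    J,x0,R0=jac(q);e=np.r_[x-x0,Ro.from_matrix(R@R0.T).as_rotvec()]
    act=np.ones(7,bool)
    for _ in range(4):
        A=np.diag(W*act);dq=np.degrees(A@J.T@np.linalg.solve(J@A@J.T+lam**2*np.eye(6),e))
        n=q+dq;bad=act&((n<LO)|(n>HI))
        if not bad.any() or not act0:break
        act&=~bad
    return np.clip(q+dq,LO,HI)
def run(q,rows,W=np.ones(7),sub=4,lam=.005,act0=True,tr=False):
    q=np.array(q,float);xs,Rs=fk(q,P);cx,cR=xs,Rs;T=[]
    for r in rows:
        tx=xs+Rs@np.array(r[:3])/100;tR=Rs@Ro.from_rotvec(r[3:6],degrees=True).as_matrix()
        d=tx-cx;w=Ro.from_matrix(cR.T@tR).as_rotvec(degrees=True)
        k=min(1,.05/max(1e-9,np.linalg.norm(d)),8.59/max(1e-9,np.linalg.norm(w)))
        q0=q.copy()
        for i in range(sub):
            f=k*(i+1)/sub
            q=step(q,cx+f*d,cR@Ro.from_rotvec(f*w,degrees=True).as_matrix(),W,lam,act0)
        dm=(np.abs(q-q0)/(.07*VM)).max()
        if dm>1:q=q0+(q-q0)/dm
        cx,cR=fk(q,P);T.append(q)
    return (q,np.array(T)) if tr else q
t1=[-46.6,-47.3,-3,-5.1,-24.6,-19.4]
t4=[-7.6,-8,-7.5,19.9,19.6,-88.2]
DATA=[([-82.54,24.938,1.431,90.19,-.664,64.973,-4.304],[[-12,-12,-5,0,0,0],[-30,-30,-5,-3,-12,-10]]+[t1]*10,[-65.7,-11,37.1,130.9,25.2,36.4,51]),
([-65.7,-11,37.1,130.9,25.2,36.4,51],[[-1,-5.7,z,0,0,1] for z in(4,8.3,8.3,11,13,13)],[-45.6,12.9,39.6,133.8,-36.6,13.6,120.9]),
([-45.6,12.9,39.6,133.8,-36.6,13.6,120.9],[[-.2,1.5,0,0,0,5],[-.4,2.6,0,0,0,11],[-.8,3.9,0,0,0,18],[-.8,3.9,0,0,0,20]],[-60.1,14.9,51,132.9,-39.2,15.6,98.8]),
([-60.1,14.9,51,132.9,-39.2,15.6,98.8],[[-.1,1,.1,0,0,6],[-.4,2.6,.1,0,0,13],[-1,4.4,.1,0,0,21],[-1.8,6,.1,0,0,29],[-2.9,7.4,.1,0,0,37],[-3.7,8.35,.1,0,0,45],[-5.1,9.5,.1,0,0,53],[-6.6,10.4,.1,0,0,61],[-7.4,10.8,.1,0,0,67],[-7.4,10.8,.1,0,0,67]],[-74,31.9,72.7,117.3,-54.2,36.6,38]),
([-74,31.9,72.7,117.3,-54.2,36.6,38],[[.2,.8,0,0,0,0],[.1,1.6,0,0,0,0],[.1,1.8,0,0,0,0]],[-72.6,33,72.5,114.7,-53.8,38.5,37.1]),
([-72.6,33,72.5,114.7,-53.8,38.5,37.1],[[0,.1,0,0,0,0],[0,.1,-1.5,0,0,0],[0,.1,-6,0,0,0],[0,.1,-10,0,0,0],[0,.1,-10,0,0,0]],[-84.5,15.8,75.2,112.6,-21.3,39.3,8.8]),
([-84.5,15.8,75.2,112.6,-21.3,39.3,8.8],[[-7.6,-8,-7.5,5,5,-22],[-7.6,-8,-7.5,10,10,-44],[-7.6,-8,-7.5,15,15,-66]]+[t4]*9,[-113.1,-24.9,75.5,105.7,25.6,80.3,55.5]),
([-92.4,-25,75.5,105,25.9,80.3,76.1],[[0,5,0,0,0,0],[0,10,0,0,0,0],[0,10,0,0,0,0]],[-96.7,-19.2,71.6,107.8,20.4,77.2,68.5])]
if __name__=="__main__":
    for a,r,b in DATA: print(run(a,r).round(1),b)
    print()
    from scipy.optimize import minimize
    idx=[0,1,2,3,4,5]
    def f(w):
        return sum(np.sum((run(DATA[i][0],DATA[i][1],np.exp(np.r_[w,0]),2)-DATA[i][2])**2) for i in idx)
    s=minimize(f,np.zeros(6),method="Powell",options=dict(maxiter=4,maxfev=350));print(s.fun,f(np.zeros(6)),np.exp(s.x))
    for a,r,b in DATA: print(run(a,r,np.exp(np.r_[s.x,0])).round(1),b)
E
time python3 sim2.py
```

```text
[-52.9  -6.8  27.  128.1  16.6  37.9  57.3] [-65.7, -11, 37.1, 130.9, 25.2, 36.4, 51]
[-43.4  12.2  37.3 133.7 -34.   13.4 118.5] [-45.6, 12.9, 39.6, 133.8, -36.6, 13.6, 120.9]
[-59.5  15.1  50.7 133.  -40.1  15.5  99.9] [-60.1, 14.9, 51, 132.9, -39.2, 15.6, 98.8]
[-74.7  32.9  74.1 117.3 -55.9  37.7  39.3] [-74, 31.9, 72.7, 117.3, -54.2, 36.6, 38]
[-72.7  33.   72.5 114.7 -53.7  38.5  37. ] [-72.6, 33, 72.5, 114.7, -53.8, 38.5, 37.1]
[-84.2  16.1  74.9 112.5 -21.2  39.5   8.8] [-84.5, 15.8, 75.2, 112.6, -21.3, 39.3, 8.8]
[-61.2  12.4  57.3 100.4 -10.9  73.1  96.9] [-113.1, -24.9, 75.5, 105.7, 25.6, 80.3, 55.5]
[-96.1 -19.3  72.  107.7  20.5  77.2  69. ] [-96.7, -19.2, 71.6, 107.8, 20.4, 77.2, 68.5]

53.85513107637251 419.7183643983838 [5.09056473e-01 1.93794208e+01 1.11428463e+00 2.78247802e+07
 6.29412933e-01 1.40695633e+00]
[-65.8  -9.1  38.1 128.7  21.   39.1  53. ] [-65.7, -11, 37.1, 130.9, 25.2, 36.4, 51]
[-44.5  12.4  38.6 133.8 -35.6  13.6 120.2] [-45.6, 12.9, 39.6, 133.8, -36.6, 13.6, 120.9]
[-58.2  14.7  48.9 132.9 -37.8  15.   97.5] [-60.1, 14.9, 51, 132.9, -39.2, 15.6, 98.8]
[-74.3  32.1  73.  117.3 -54.6  36.8  38.1] [-74, 31.9, 72.7, 117.3, -54.2, 36.6, 38]
[-72.8  33.2  72.9 114.7 -54.2  38.8  37.4] [-72.6, 33, 72.5, 114.7, -53.8, 38.5, 37.1]
[-84.3  16.2  75.1 112.5 -21.4  39.5   9. ] [-84.5, 15.8, 75.2, 112.6, -21.3, 39.3, 8.8]
[-64.5  13.6  62.4 100.6 -12.6  73.4  99. ] [-113.1, -24.9, 75.5, 105.7, 25.6, 80.3, 55.5]
[-95.1 -18.1  72.3 107.7  19.3  76.6  70.5] [-96.7, -19.2, 71.6, 107.8, 20.4, 77.2, 68.5]
real	1m34.842s
user	1m34.723s
sys	0m0.167s
```

```bash
cat > plan.py <<'E'
import numpy as np
from kin2 import rot,P,SG,fk
from sim import LO,HI,VM,Ro
def jac(q):
    R=np.eye(3);x=np.array([0,0,P[0]]);k=1;ax=[];ps=[]
    for i in range(7):
        a=R[:,2]*-1 if i%2==0 else R[:,1]
        ax.append(a);ps.append(x)
        R=R@rot("zyzyzyz"[i],SG[i]*np.radians(q[i])+P[15+i])
        if i in(1,2,3,4,5):x=x+R@np.array([P[k],P[k+1],0]);k+=2
        if i==2:x=x+R[:,2]*P[12]
        if i==4:x=x+R[:,2]*P[13]
        if i==6:x=x+R[:,2]*P[14]
    J=np.array([np.r_[np.cross(a,x-p),a] for a,p in zip(ax,ps)]).T
    return J,x,R
def rv(R):
    return Ro.from_matrix(R).as_rotvec()
def move(q,x,R,dx=.02,dw=5.,lock=True):
    """straight small-step; returns traj"""
    q=np.array(q,float);x0,R0=fk(q,P);d=x-x0;w=rv(R@R0.T)
    n=int(max(1,np.ceil(max(np.linalg.norm(d)/dx,np.degrees(np.linalg.norm(w))/dw))));T=[]
    for i in range(1,n+1):
        gx=x0+d*i/n;gR=Ro.from_rotvec(w*i/n).as_matrix()@R0
        J,cx,cR=jac(q);e=np.r_[gx-cx,rv(gR@cR.T)]
        act=np.ones(7)
        for _ in range(4):
            A=J*act;dq=np.degrees(A.T@np.linalg.solve(A@A.T+2.5e-5*np.eye(6),e));nn=q+dq
            bad=(act>0)&((nn<LO)|(nn>HI))
            if not bad.any():break
            act[bad]=0
        q=np.clip(nn,LO,HI);T.append(q)
    return np.array(T)
def Rd(yaw):  # tool down, y dir at yaw deg
    a=np.radians(yaw);y=np.array([np.cos(a),np.sin(a),0]);z=np.array([0,0,-1.]);return np.c_[np.cross(y,z),y,z]
def marg(T): return np.minimum(T-LO,HI-T).min(0)
E
cat > search.py <<'E'
from plan import *
rng=np.random.default_rng(0)
import time
q0=np.array([-149.83,-11.77,75.47,103.07,12.45,77.13,80.28])
goal=np.array([.5715,.047,.26]);best=[]
t=time.time()
while time.time()-t<400:
    n=rng.integers(1,4);w=[];q=q0
    for _ in range(n):
        r=rng.uniform(.38,.8);az=np.radians(rng.uniform(-70,100));w.append((r*np.cos(az),r*np.sin(az),rng.uniform(.28,.5),rng.uniform(-180,180)))
    gy=98.15+rng.choice([0,180])+rng.uniform(-25,25)
    T=[]
    for a in w:
        tt=move(q,np.array(a[:3]),Rd(a[3]),.04,10);T.append(tt);q=tt[-1]
    tt=move(q,goal,Rd(gy),.04,10);T.append(tt);q=tt[-1];T=np.vstack(T)
    x,R=fk(q,P)
    if np.linalg.norm(x-goal)>.005 or np.abs(R-Rd(gy)).max()>.02: continue
    s=abs(q[2])+.5*abs(q[6])+.3*abs(q[4])+.15*len(T)
    best.append((s,[tuple(np.round(a,2)) for a in w],gy,q.round(1),len(T),marg(T[5:]).round(0)))
best.sort(key=lambda b:b[0])
print(len(best))
for b in best[:8]:print(b)
E
python3 search.py
```

```text
1671
(np.float64(42.71991825056294), [(np.float64(0.17), np.float64(-0.35), np.float64(0.43), np.float64(58.67)), (np.float64(0.53), np.float64(-0.14), np.float64(0.46), np.float64(-154.26)), (np.float64(0.42), np.float64(-0.13), np.float64(0.43), np.float64(-0.14))], np.float64(77.52896088659327), array([-9.7, 18.9, -0.5, 95.2,  0. , 66. , 67.4]), 57, array([71.,  0., 49., 29., 66., 27.,  0.]))
(np.float64(46.11506025685323), [(np.float64(0.36), np.float64(-0.66), np.float64(0.33), np.float64(-8.88)), (np.float64(0.23), np.float64(0.38), np.float64(0.36), np.float64(49.8)), (np.float64(0.38), np.float64(0.42), np.float64(0.48), np.float64(28.73))], np.float64(77.06297670500982), array([-7.6, 18.9, -3.2, 95.1,  1.1, 66.1, 66. ]), 64, array([54.,  0.,  2., 28., 76., 20., 89.]))
(np.float64(47.13009393240752), [(np.float64(0.42), np.float64(0.41), np.float64(0.31), np.float64(-104.99)), (np.float64(0.39), np.float64(-0.38), np.float64(0.46), np.float64(73.24)), (np.float64(0.08), np.float64(0.41), np.float64(0.3), np.float64(88.61))], np.float64(81.8375497008773), array([-9. , 18.9, -1
[... 1145 characters left out ...]
t64(9.21)), (np.float64(0.49), np.float64(-0.31), np.float64(0.42), np.float64(-18.05)), (np.float64(0.33), np.float64(0.24), np.float64(0.49), np.float64(166.1))], np.float64(291.850984501275), array([ -8. ,  19. ,  -2.7,  94.9,   0.9,  66.2, -79. ]), 52, array([31., 14.,  0., 41., 50., 23., 13.]))
(np.float64(50.255859889415916), [(np.float64(0.34), np.float64(-0.62), np.float64(0.34), np.float64(70.56)), (np.float64(0.47), np.float64(-0.36), np.float64(0.48), np.float64(131.99)), (np.float64(0.02), np.float64(0.77), np.float64(0.44), np.float64(-2.84))], np.float64(297.0961615431674), array([-10.7,  18.8,   1. ,  95.3,  -0.3,  65.9, -72.5]), 86, array([60.,  0.,  0., 28., 74., 10., 16.]))
```

```bash
sed -e 's/default_rng(0)/default_rng(5)/' -e 's/    x,R=fk(q,P)/    x,R=fk(q,P)\n    X=np.array([fk(a,P)[0] for a in T[::2]])\n    if np.hypot(X[:,0],X[:,1]).min()<.33 or X[:,2].min()<.25: continue/' search.py > search2.py; python3 search2.py
```

```text
744
(np.float64(41.23488973087497), [(np.float64(0.49), np.float64(0.52), np.float64(0.43), np.float64(-162.09)), (np.float64(0.07), np.float64(0.72), np.float64(0.48), np.float64(-121.78))], np.float64(74.57209756011656), array([-11.5,  18.7,   2.1,  95.4,  -0.7,  65.9,  65.3]), 42, array([ 0.,  3.,  0., 37., 65.,  8., 19.]))
(np.float64(48.137229161270646), [(np.float64(0.45), np.float64(0.08), np.float64(0.29), np.float64(2.2)), (np.float64(0.37), np.float64(-0.55), np.float64(0.47), np.float64(100.06))], np.float64(76.43424211125298), array([-4.2, 19.2, -8. , 94.7,  2.8, 66.3, 63.6]), 50, array([31., 13.,  0., 35., 55., 18.,  3.]))
(np.float64(50.746108813218555), [(np.float64(0.55), np.float64(0.08), np.float64(0.41), np.float64(-3.19)), (np.float64(0.43), np.float64(-0.12), np.float64(0.31), np.float64(155.53))], np.float64(74.7207194215498), array([ -0.4,  19.7, -13.1,  94.2,   4.8,  66.6,  60.1]), 41, array([28., 15.,  0., 40., 53., 27., 10.]))
(np.float64(56.52958169222981), [(np.float64(0.61), np.float64(-0.38), np.float64(0.37), np.float64(-166.23)), (np.float64(0.24), np.
[... 852 characters left out ...]
5.9,  99.8]), 31, array([ 0., 34.,  0., 46., 65., 20.,  3.]))
(np.float64(59.00178233263357), [(np.float64(0.01), np.float64(0.58), np.float64(0.44), np.float64(-81.73))], np.float64(108.12476069439927), array([-6.3, 19.1, -5. , 94.9,  1.9, 66.1, 96.5]), 35, array([ 8., 27.,  0., 40., 62., 20.,  2.]))
(np.float64(59.11823471918484), [(np.float64(0.42), np.float64(-0.14), np.float64(0.37), np.float64(74.26)), (np.float64(0.33), np.float64(0.43), np.float64(0.33), np.float64(-49.66)), (np.float64(0.7), np.float64(0.05), np.float64(0.39), np.float64(-27.18))], np.float64(77.86012637552177), array([-19.9,  18.8,  13.3,  96. ,  -4.6,  65.8,  72.5]), 55, array([41.,  0.,  4., 35., 57., 24., 58.]))
```

```bash
cat > nxt.py <<'E'
import sys
from h import *
from plan import move,Rd,fk,P,marg
def show(x,yaw,dx=.03,dw=7):
    o=observe();q=o["joint_pos"];T=move(q,np.array(x),Rd(yaw),dx,dw)
    print("now",q.round(1),o["tool_pos"].round(4));print("steps",len(T),"pred",T[-1].round(1),"marg",marg(T).round(0))
    for i in range(2,len(T)+1,3):
        X,R=fk(T[min(i,len(T)-1)],P);print(i+1,disp(X,R))
    print("final",disp(x,Rd(yaw)))
if __name__=="__main__": show([float(a) for a in sys.argv[1:4]],float(sys.argv[4]))
E
python3 nxt.py .55 .08 .41 -3.2
```

```text
now [-149.8  -11.8   75.5  103.1   12.5   77.1   80.3] [0.2396 0.3972 0.376 ]
steps 23 pred [-62.8  23.7  75.1  85.7 -22.8  88.1   8.7] marg [ 5. 14.  0. 44. 53. 27. 81.]
3 [ 2.24 -5.31 -0.53  0.53  0.15 20.91]
6 [  4.45 -10.66  -1.06   1.08   0.31  41.82]
9 [  6.67 -16.01  -1.6    1.64   0.47  62.72]
12 [  8.74 -21.52  -1.92   2.18   0.58  83.63]
15 [ 11.06 -26.73  -2.6    2.74   0.8  104.5 ]
18 [ 13.29 -32.08  -3.13   3.3    0.98 125.39]
21 [ 15.52 -37.42  -3.66   3.86   1.16 146.29]
24 [ 17.   -40.97  -4.01   4.24   1.29 160.22]
final [ 16.96 -40.96  -4.06   4.24   1.26 160.27]
```

Call:
play_rows(targets=[[[0.8,-1.8,-0.2,0.2,0,7,0.45],[1.5,-3.5,-0.4,0.4,0.1,14,0.45],[2.2,-5.3,-0.5,0.5,0.2,21,0.45],[3,-7.1,-0.7,0.7,0.2,28,0.45],[3.7,-8.9,-0.9,0.9,0.3,35,0.45],[4.4,-10.7,-1.1,1.1,0.3,42,0.45],[5.2,-12.4,-1.3,1.3,0.4,49,0.45],[5.9,-14.2,-1.4,1.5,0.4,56,0.45],[6.7,-16,-1.6,1.6,0.5,63,0.45],[7.4,-17.8,-1.8,1.8,0.5,70,0.45],[8.1,-19.6,-1.9,2,0.6,77,0.45],[8.9,-21.4,-2.1,2.2,0.6,84,0.45]]])

```text
clock: 10.05
tool_pos: [0.402, 0.2308, 0.3937]
ee_rot: [[-0.955, 0.295, 0.033], [0.295, 0.955, 0.012], [-0.028, 0.021, -0.999]]
force: [-0.4, -0.4, -0.7]
finger_gap: 0.451
```

```bash
python3 nxt.py .55 .08 .41 -3.2
```

```text
now [-111.1   -3.6   73.8  100.2    4.1   78.9   34.8] [0.402  0.2308 0.3937]
steps 11 pred [-62.9  23.8  75.4  85.7 -23.   88.2   8.9] marg [ 45.  25.   0.  48.  53.  27. 123.]
3 [-5.12 -2.73 -0.32  0.54  0.15 20.71]
6 [-10.19  -5.48  -0.68   1.13   0.3   41.43]
9 [-15.26  -8.22  -1.04   1.72   0.45  62.15]
12 [-18.64 -10.05  -1.28   2.12   0.55  75.97]
final [-18.63 -10.01  -1.33   2.1    0.53  76.02]
```

Call:
play_rows(targets=[[[-1.7,-0.9,-0.1,0.2,0,7,0.45],[-3.4,-1.8,-0.2,0.4,0.1,14,0.45],[-5.1,-2.7,-0.3,0.5,0.1,21,0.45],[-6.8,-3.6,-0.4,0.7,0.2,28,0.45],[-8.5,-4.6,-0.6,0.9,0.2,35,0.45],[-10.2,-5.5,-0.7,1.1,0.3,41.5,0.45],[-11.9,-6.4,-0.8,1.3,0.3,48,0.45],[-13.6,-7.3,-0.9,1.5,0.4,55,0.45],[-15.3,-8.2,-1,1.7,0.4,62,0.45],[-17,-9.1,-1.2,1.9,0.5,69,0.45],[-18.6,-10,-1.3,2.1,0.5,76,0.45]]])

```text
clock: 11.15
tool_pos: [0.5506, 0.081, 0.4096]
ee_rot: [[0.056, 0.998, 0.0], [0.998, -0.056, -0.002], [-0.002, 0.0, -1.0]]
force: [-0.1, -0.1, -0.1]
finger_gap: 0.449
```

```bash
python3 nxt.py .43 -.12 .31 155.5; cat > search3.py <<'E'
import sys
from plan import *
from station import observe
import time
rng=np.random.default_rng(1)
q0=observe()["joint_pos"];goal=np.array([.5715,.047,.26]);best=[]
t=time.time()
while time.time()-t<150:
    n=rng.integers(0,3);w=[];q=q0
    for _ in range(n):
        r=rng.uniform(.38,.8);az=np.radians(rng.uniform(-70,70));w.append((r*np.cos(az),r*np.sin(az),rng.uniform(.28,.5),rng.uniform(-180,180)))
    gy=98.15+rng.choice([0,180])+rng.uniform(-25,25)
    T=[]
    for a in w:
        tt=move(q,np.array(a[:3]),Rd(a[3]),.03,7);T.append(tt);q=tt[-1]
    tt=move(q,goal,Rd(gy),.03,7);T.append(tt);q=tt[-1];T=np.vstack(T)
    x,R=fk(q,P)
    if np.linalg.norm(x-goal)>.005 or np.abs(R-Rd(gy)).max()>.02: continue
    X=np.array([fk(a,P)[0] for a in T[::2]])
    if np.hypot(X[:,0],X[:,1]).min()<.33 or X[:,2].min()<.25: continue
    m=marg(T[6:]).min()
    s=abs(q[2])+.5*abs(q[6])+.3*abs(q[4])+.4*len(T)-min(m,10)
    best.append((round(s,1),[tuple(float(v) for v in np.round(a,2)) for a in w],round(gy,1),q.round(1),len(T),marg(T[6:]).round(0)))
best.sort(key=lambda b:b[0])
for b in best[:6]:print(b)
E
python3 search3.py
```

```text
now [-62.7  23.5  74.5  85.5 -22.5  88.    8.1] [0.5506 0.081  0.4096]
steps 23 pred [  9.2   5.   -4.2 106.5   2.9  68.5 153.4] marg [87. 27.  3. 39. 55. 28.  4.]
3 [ -2.69  -1.4    1.24  -0.08   0.   -20.71]
6 [-5.400e+00 -2.830e+00  2.550e+00 -8.000e-02  1.000e-02 -4.141e+01]
9 [-8.10e+00 -4.26e+00  3.86e+00 -9.00e-02  1.00e-02 -6.21e+01]
12 [-1.081e+01 -5.690e+00  5.180e+00 -9.000e-02  2.000e-02 -8.279e+01]
15 [-1.3510e+01 -7.1200e+00  6.4900e+00 -1.0000e-01  3.0000e-02 -1.0349e+02]
18 [-1.6210e+01 -8.5500e+00  7.8000e+00 -1.1000e-01  3.0000e-02 -1.2419e+02]
21 [-1.891e+01 -9.980e+00  9.110e+00 -1.200e-01  4.000e-02 -1.449e+02]
24 [ -19.64  -10.48   10.48    3.07   -0.57 -152.58]
final [-2.072e+01 -1.092e+01  9.990e+00 -1.300e-01  4.000e-02 -1.587e+02]
(np.float64(49.2), [(0.69, -0.04, 0.31, 154.69)], np.float64(78.8), array([-14.2,  18.8,   5.6,  95.5,  -2. ,  65.9,  70.7]), 34, array([103.,  44.,  18.,  52.,  56.,  31.,   6.]))
(np.float64(49.9), [(0.66, -0.11, 0.32, 151.12)], np.float64(82.2), array([-12.1,  18.8,   2.8,  95.3,  -1. ,  66. ,  73.2]), 33, array([104.,  44.,  17.,  52.,  57.,  31.,   3.]))
(np.float64(53.4), [(0.66, -0.06, 0.31, 161.9)], np.float64(73.3), array([ -0.6,  19.7, -12.8,  94.2,   4.6,  66.6,  58.8]), 37, array([102.,  45.,  18.,  53.,  57.,  31.,   5.]))
(np.float64(55.4), [(0.4, -0.6, 0.5, 101.9)], np.float64(290.9), array([ -9.1,  18.9,  -1.3,  95.1,   0.5,  66.1, -79.6]), 49, array([94., 37.,  8., 34., 53.,  8.,  5.]))
(np.float64(56.6), [(0.65, -0.43, 0.5, 96.03)], np.float64(300.9), array([-17.1,  18.7,   9.5,  95.7,  -3.3,  65.9, -65.9]), 40, array([117.,  43.,  16.,  16.,  47.,   3.,  27.]))
(np.float64(57.2), [(0.71, -0.14, 0.39, 147.43), (0.4, 0.11, 0.42, 65.85)], np.float64(297.0), array([-14. ,  18.8,   5.2,  95.4,  -1.8,  65.9, -71.2]), 55, array([107.,  25.,  18.,  50.,  56.,  24.,   6.]))
```

```bash
python3 nxt.py .67 -.09 .33 149; python3 - <<'E'
from plan import *
from station import observe
q=observe()["joint_pos"];T=move(q,np.array([.67,-.09,.33]),Rd(149),.03,7);T2=move(T[-1],np.array([.5715,.047,.26]),Rd(82),.03,7);print(T2[-1].round(1),len(T2))
E
```

```text
now [-62.7  23.5  74.5  85.5 -22.5  88.    8.1] [0.5506 0.081  0.4096]
steps 22 pred [ -5.2  26.   13.1  73.8  -5.8  79.4 156.6] marg [89. 47.  4. 62. 54. 27.  1.]
3 [ -2.25   1.77   1.02  -0.06   0.03 -20.73]
6 [-4.480e+00  3.530e+00  2.130e+00 -7.000e-02  4.000e-02 -4.148e+01]
9 [-6.720e+00  5.280e+00  3.230e+00 -8.000e-02  4.000e-02 -6.224e+01]
12 [-8.95e+00  7.03e+00  4.33e+00 -1.00e-01  5.00e-02 -8.30e+01]
15 [-1.1190e+01  8.7800e+00  5.4300e+00 -1.1000e-01  5.0000e-02 -1.0376e+02]
18 [-1.3420e+01  1.0530e+01  6.5200e+00 -1.3000e-01  5.0000e-02 -1.2451e+02]
21 [-1.5650e+01  1.2280e+01  7.6200e+00 -1.4000e-01  5.0000e-02 -1.4527e+02]
final [-1.639e+01  1.287e+01  7.990e+00 -1.200e-01  5.000e-02 -1.522e+02]
[-27.8  19.3  24.   96.7  -8.5  65.9  80.6] 10
```

Call:
play_rows(targets=[[[-0.8,0.6,0.4,0,0,-7,0.45],[-1.5,1.2,0.7,0,0,-14,0.45],[-2.3,1.8,1,0,0,-21,0.45],[-3,2.4,1.4,0,0,-28,0.45],[-3.7,3,1.8,0,0,-35,0.45],[-4.5,3.5,2.1,0,0,-42,0.45],[-5.2,4.1,2.5,0,0,-49,0.45],[-6,4.7,2.9,0,0,-56,0.45],[-6.7,5.3,3.2,0,0,-62,0.45],[-7.5,5.9,3.6,0,0,-69,0.45],[-8.2,6.5,4,0,0,-76,0.45],[-9,7,4.3,0,0,-83,0.45]]])

```text
clock: 12.35
tool_pos: [0.6155, -0.0121, 0.3663]
ee_rot: [[-0.986, 0.167, -0.0], [0.167, 0.986, -0.001], [0.0, -0.001, -1.0]]
force: [0.2, 0.1, -0.0]
finger_gap: 0.452
```

```bash
python3 nxt.py .67 -.09 .33 149;sed -i 's/<150/<60/' search3.py; python3 search3.py
```

```text
now [-34.6  23.7  47.5  81.3 -17.3  82.5  93.1] [ 0.6155 -0.0121  0.3663]
steps 10 pred [ -5.3  26.   13.2  73.9  -5.9  79.4 156.7] marg [117.  49.  30.  66.  58.  33.   0.]
3 [ -2.02  -2.05   1.07  -0.04  -0.04 -20.56]
6 [ -4.01  -4.08   2.17  -0.06  -0.05 -41.15]
9 [-6.000e+00 -6.100e+00  3.270e+00 -7.000e-02 -6.000e-02 -6.174e+01]
final [-6.670e+00 -6.770e+00  3.630e+00 -6.000e-02 -5.000e-02 -6.861e+01]Traceback (most recent call last):
  File "search3.py", line 21, in <module>
    m=marg(T[6:]).min()
      ~~~~^^^^^^^
  File "plan.py", line 35, in marg
    def marg(T): return np.minimum(T-LO,HI-T).min(0)
                        ~~~~~~~~~~~~~~~~~~~~~~~~~^^^
    return umr_minimum(a, axis, None, out, keepdims, initial, where)
ValueError: zero-size array to reduction operation minimum which has no identity
```

Call:
play_rows(targets=[[[-0.7,-0.7,0.4,0,0,-7,0.45],[-1.3,-1.4,0.7,0,0,-14,0.45],[-2,-2,1.1,0,0,-21,0.45],[-2.7,-2.7,1.5,0,0,-28,0.45],[-3.4,-3.4,1.8,0,0,-35,0.45],[-4,-4.1,2.2,0,0,-41,0.45],[-4.7,-4.8,2.5,0,0,-48,0.45],[-5.4,-5.5,2.9,0,0,-55,0.45],[-6,-6.1,3.3,0,0,-61,0.45]]])

```text
clock: 13.25
tool_pos: [0.6642, -0.0829, 0.3334]
ee_rot: [[-0.625, -0.781, -0.0], [-0.781, 0.625, -0.001], [0.001, -0.001, -1.0]]
force: [-0.6, -0.2, -0.8]
finger_gap: 0.451
```

```bash
python3 nxt.py .5715 .047 .26 85; python3 nxt.py .5715 .047 .26 98
```

```text
now [-16.5  27.7  31.6  75.6 -14.3  80.5 155.8] [ 0.6642 -0.0829  0.3334]
steps 9 pred [-41.5  22.1  44.1  97.8 -16.5  66.9  92.1] marg [108.  47.  31.  49.  59.  36.   8.]
3 [-1.400e+00  5.110e+00  2.440e+00 -1.000e-02 -3.000e-02  1.881e+01]
6 [-2.86 10.23  4.88 -0.04 -0.04 37.58]
9 [-4.320e+00  1.536e+01  7.320e+00 -7.000e-02 -4.000e-02  5.636e+01]
final [-4.370e+00  1.536e+01  7.320e+00 -6.000e-02 -4.000e-02  5.635e+01]
now [-16.5  27.7  31.6  75.6 -14.3  80.5 155.8] [ 0.6642 -0.0829  0.3334]
steps 7 pred [-39.3  21.3  40.6  97.6 -15.   66.6 103.5] marg [111.  46.  35.  50.  61.  36.   9.]
3 [-1.79  6.58  3.14 -0.02 -0.04 18.6 ]
6 [-3.67 13.17  6.28 -0.05 -0.04 37.17]
final [-4.37 15.36  7.32 -0.06 -0.05 43.35]
```

```bash
cat > full.py <<'E'
from plan import *
import h,itertools
from station import observe
q0=observe()["joint_pos"];A=np.array
def go(q,l,LOG=None):
    Ts=[]
    for x,R in l:
        t=move(q,A(x),R,.03,7);q=t[-1];Ts.append(t)
    T=np.vstack(Ts);x,R=fk(q,P);err=np.linalg.norm(x-l[-1][0])+np.abs(R-l[-1][1]).max()
    return q,T,err
res=[]
for gy in(75,85,98,110,120):
  q1,T1,e1=go(q0,[([.5715,.047,.26],Rd(gy)),([.5715,.047,.11],Rd(gy)),([.5715,.047,.30],Rd(gy))])
  for k in(0,90,-90):
    py=gy-3.7+k
    q2,T2,e2=go(q1,[([.60,-.15,.27],Rd(gy-2+k/2)),([.629,-.3225,.25],Rd(py)),([.629,-.3225,.065],Rd(py)),([.629,-.3225,.25],Rd(py))])
    for off in(0,-.5,.5,.9,-.9,1.2):
     for flip in(1,-1):
      def Rk(th):
        R=h.Rk(th+off);return R@np.diag([flip,flip,1])
      # orientation slides from off at 1.7 to 0.. at 0: scale
      ths=np.linspace(1.7,0.0,18)
      Rf=lambda th:(h.Rk(th*.6+off)@np.diag([flip,flip,1]))
      q3,T3,e3=go(q2,[([.60,-.1,.33],Rd(py)),(h.knob(1.7,.13),Rf(1.7)),(h.knob(1.7,.012),Rf(1.7))])
      q4,T4,e4=go(q3,[(h.knob(t,.012),Rf(t)) for t in ths])
      m=marg(np.vstack([T1[4:],T2,T3,T4])).min();e=e1+e2+e3+e4
      res.append((round(m,1),round(e,3),gy,k,off,flip,len(T1)+len(T2)+len(T3)+len(T4),q1.round(0),q2.round(0),q3.round(0),q4.round(0)))
res=[r for r in res if r[1]<.06];res.sort(key=lambda r:-r[0])
for r in res[:8]:print(r)
E
python3 full.py
```

```text
(np.float64(5.4), np.float64(0.008), 85, 0, 0.5, 1, 90, array([-43.,  20.,  45.,  94., -15.,  72.,  91.]), array([ -1.,  37.,  44.,  78., -25.,  75., 124.]), array([-61.,  22.,  50., 114., -29.,  28.,  17.]), array([-29.,  12.,  21., 133., -17.,  12.,  76.]))
(np.float64(5.3), np.float64(0.008), 98, 0, 0.5, 1, 90, array([-40.,  20.,  42.,  94., -14.,  72., 102.]), array([ -0.,  36.,  41.,  78., -24.,  75., 136.]), array([-60.,  22.,  48., 114., -27.,  28.,  15.]), array([-28.,  11.,  20., 133., -15.,  12.,  74.]))
(np.float64(5.3), np.float64(0.009), 110, -90, -0.5, 1, 87, array([-38.,  19.,  39.,  94., -12.,  71., 113.]), array([ -8.,  42.,  58.,  79., -35.,  79.,  67.]), array([-61.,  22.,  50., 114., -28.,  28.,  73.]), array([-29.,  12.,  21., 133., -17.,  12., 133.]))
(np.float64(5.3), np.float64(0.009), 120, -90, -0.5, 1, 87, array([-36.,  19.,  36.,  94., -11.,  71., 122.]), array([ -7.,  41.,  56.,  78., -34.,  78.,  76.]), array([-61.,  22.,  49., 114., -28.,  28.,  73.]), array([-28.,  11.,  20., 133., -16.,  12., 132.]))
(np.float64(5.2), np.float64(0.008), 75, 0, 0, 1, 90
[... 285 characters left out ...]
.,  94., -16.,  72.,  82.]), array([ -2.,  37.,  45.,  78., -26.,  76., 115.]), array([-55.,  20.,  41., 114., -19.,  27.,  65.]), array([-23.,  11.,  13., 132.,  -8.,  12., 124.]))
(np.float64(5.2), np.float64(0.008), 75, 0, -0.9, 1, 90, array([-44.,  21.,  48.,  94., -16.,  72.,  82.]), array([ -2.,  37.,  45.,  78., -26.,  76., 115.]), array([-53.,  20.,  37., 114., -15.,  26.,  84.]), array([-20.,  11.,  10., 132.,  -5.,  12., 144.]))
(np.float64(5.2), np.float64(0.008), 85, 0, 0, 1, 89, array([-43.,  20.,  45.,  94., -15.,  72.,  91.]), array([ -1.,  37.,  44.,  78., -25.,  75., 124.]), array([-58.,  21.,  45., 114., -23.,  27.,  40.]), array([-25.,  11.,  16., 132., -12.,  12.,  99.]))
```

Call:
play_rows(targets=[[[-0.6,2.2,1,0,0,6,0.45],[-1.2,4.4,2.1,0,0,12,0.45],[-1.8,6.6,3.1,0,0,19,0.45],[-2.4,8.8,4.2,0,0,25,0.45],[-3,11,5.2,0,0,31,0.45],[-3.7,13.2,6.3,0,0,37,0.45],[-4.4,15.4,7.3,0,0,43.3,0.45],[-4.4,15.4,7.3,0,0,43.3,0.45],[-4.4,15.4,7.3,0,0,43.3,0.45]]])

```text
clock: 14.15
tool_pos: [0.5718, 0.0487, 0.2607]
ee_rot: [[-0.99, -0.138, 0.0], [-0.138, 0.99, -0.002], [-0.0, -0.002, -1.0]]
force: [0.4, -0.7, -0.2]
finger_gap: 0.452
```

```bash
python3 nxt.py .5715 .047 .11 98.15;  python3 look.py side g 190 120 130 140 5
```

```text
now [-39.6  21.4  40.8  97.4 -14.9  66.8 103.1] [0.5718 0.0487 0.2607]
steps 6 pred [-34.6  30.7  35.2 107.6 -22.9  49.  110.4] marg [111.  48.  35.  40.  53.  42.  47.]
3 [ 0.08 -0.12  7.51 -0.01 -0.01 -0.05]
6 [ 0.12 -0.19 15.07 -0.06  0.02 -0.17]
final [ 0.05 -0.14 15.07 -0.09  0.   -0.22]
```

View pics/side_g.png

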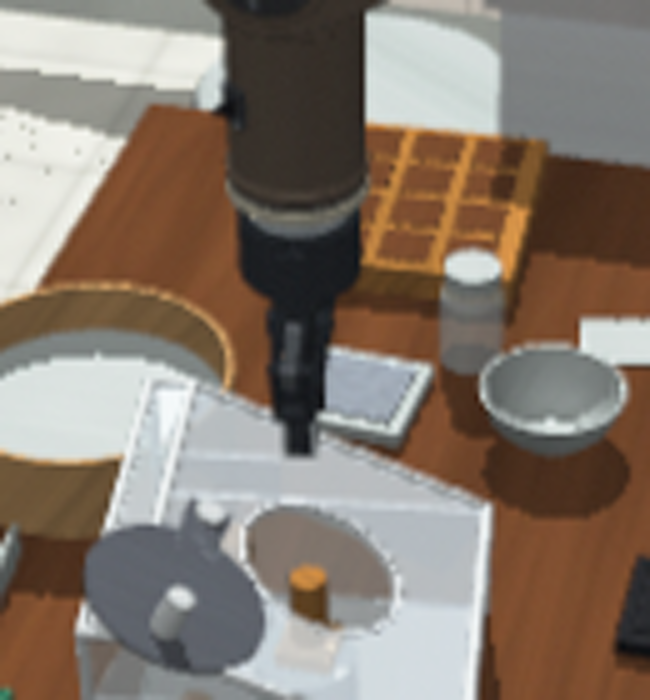

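Call:
play_rows(targets=[[[0,-0.1,3,0,0,0,0.45],[0,-0.1,6,0,0,0,0.45],[0,-0.1,9,0,0,0,0.45],[0,-0.1,11,0,0,0,0.45],[0,-0.1,12.5,0,0,0,0.45],[0,-0.1,13,0,0,0,0.45],[0,-0.1,13,0,0,0,0.45]]])

```text
clock: 14.9
tool_pos: [0.5724, 0.0461, 0.1308]
ee_rot: [[-0.991, -0.135, 0.0], [-0.135, 0.991, -0.002], [-0.0, -0.002, -1.0]]
force: [0.4, -0.2, 0.8]
finger_gap: 0.446
```

```bash
python3 nxt.py .5715 .047 .11 98.15;  python3 look.py side h 190 120 130 140 5;python3 look.py top h 205 150 70 70 9
```

```text
now [-35.4  29.3  36.4 106.3 -21.7  51.4 108.9] [0.5724 0.0461 0.1308]
steps 1 pred [-34.5  30.7  35.2 107.5 -22.9  49.  110.3] marg [115.  56.  40.  40.  53.  42.  47.]
final [ 0.08  0.11  2.08 -0.1   0.01 -0.42]
```

View pics/side_h.png

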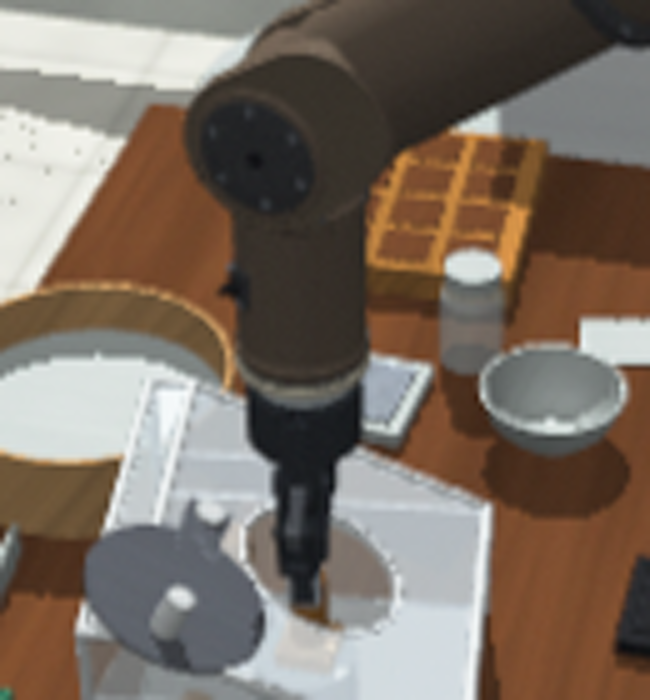

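View pics/top_h.png

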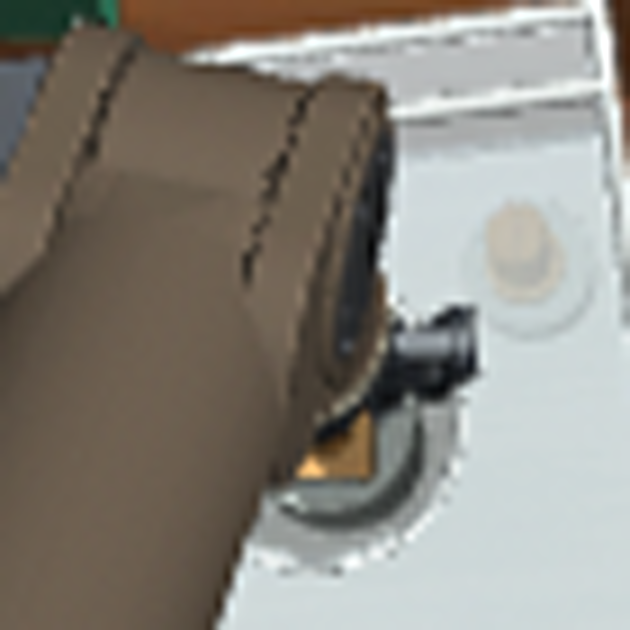

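Call:
play_rows(targets=[[[0.1,0.1,0.8,0,0,0,0.45],[0.1,0.1,1.6,0,0,0,0.45],[0.1,0.1,1.6,0,0,0,0.45]]])

```text
clock: 15.3
tool_pos: [0.5703, 0.0482, 0.1139]
ee_rot: [[-0.991, -0.136, -0.001], [-0.136, 0.991, -0.001], [0.001, -0.001, -1.0]]
force: [0.5, -0.3, -0.1]
finger_gap: 0.451
```

Call:
play_rows(targets=[[[0,0,0,0,0,0,0.2],[0,0,0,0,0,0,0.2],[0,0,0,0,0,0,0.1],[0,0,0,0,0,0,0.1],[0,0,0,0,0,0,0.1],[0,0,0,0,0,0,0.1]]], grip_force=40)

```text
clock: 15.9
tool_pos: [0.571, 0.048, 0.115]
ee_rot: [[-0.991, -0.135, 0.001], [-0.135, 0.991, -0.001], [-0.001, -0.001, -1.0]]
force: [0.3, 0.2, -0.9]
finger_gap: 0.292
```

Call:
play_rows(targets=[[[0,0,-1,0,0,0,0.1],[0,0,-3,0,0,0,0.1],[0,0,-6,0,0,0,0.1],[0,0,-9,0,0,0,0.1],[0,0,-12,0,0,0,0.1],[0,0,-15,0,0,0,0.1],[0,0,-17.5,0,0,0,0.1],[0,0,-18.5,0,0,0,0.1],[0,0,-18.5,0,0,0,0.1]]])

```text
clock: 16.8
tool_pos: [0.5715, 0.048, 0.3013]
ee_rot: [[-0.991, -0.135, 0.003], [-0.135, 0.991, -0.0], [-0.003, -0.001, -1.0]]
force: [-0.7, -0.3, -1.8]
finger_gap: 0.288
```

```bash
python3 nxt.py .60 -.15 .28 96;  python3 look.py side i 190 90 130 140 5;python3 look.py top i 195 140 80 80 9
```

```text
now [-40.5  19.5  41.9  94.  -13.6  71.5 101.8] [0.5715 0.048  0.3013]
steps 7 pred [-19.3  25.8  42.9  89.6 -18.2  71.9 122.5] marg [112.  45.  33.  53.  57.  43.  35.]
3 [-0.   -8.6   0.91 -0.02  0.06  0.77]
6 [ -0.06 -17.17   1.85  -0.04   0.16   1.51]
final [ -0.15 -20.01   2.15  -0.04   0.19   1.76]
```

View pics/side_i.png

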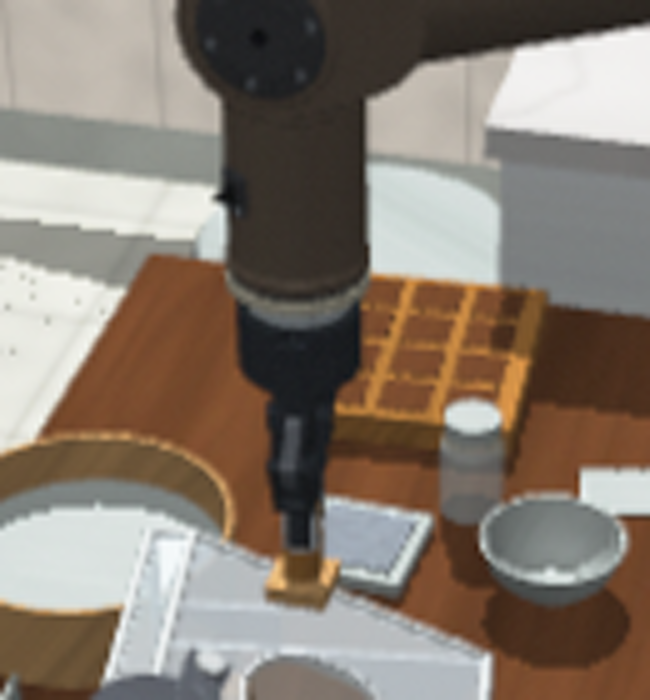

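View pics/top_i.png

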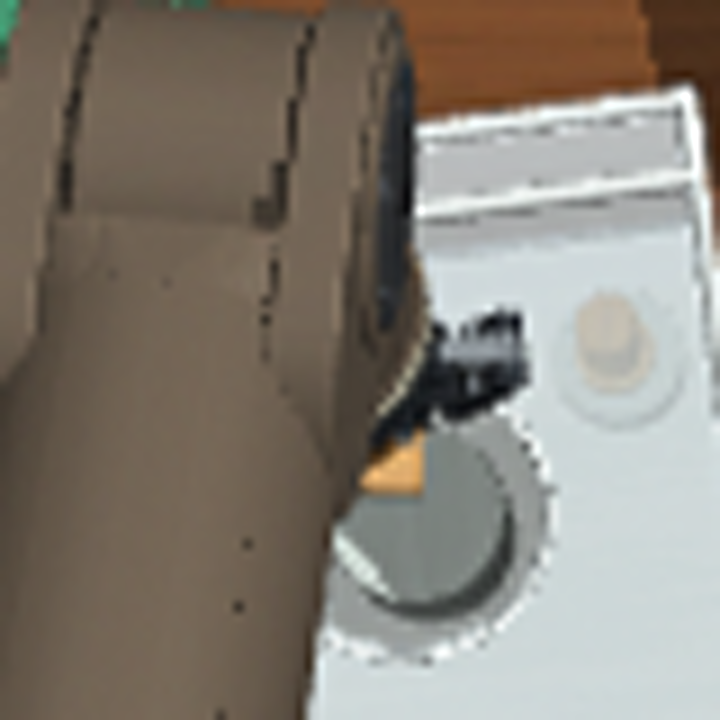

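The stamp is held upright in the side view (foot at (302,582)). Carrying it to the pad.

Call:
play_rows(targets=[[[0,-3,0.3,0,0,0.3,0.1],[0,-6,0.6,0,0,0.6,0.1],[0,-9,0.9,0,0,0.8,0.1],[0,-12,1.2,0,0,1,0.1],[0,-15,1.6,0,0.1,1.3,0.1],[-0.1,-18,1.9,0,0.2,1.6,0.1],[-0.1,-20,2.1,0,0.2,1.8,0.1]]])

```text
clock: 17.6
tool_pos: [0.5979, -0.1522, 0.2772]
ee_rot: [[-0.995, -0.102, -0.006], [-0.102, 0.995, -0.002], [0.006, -0.002, -1.0]]
force: [0.5, -0.7, 0.1]
finger_gap: 0.291
```

```bash
python3 nxt.py .629 -.3225 .20 94.1
```

```text
now [-19.2  26.1  43.   89.6 -18.1  71.8 122.5] [ 0.5979 -0.1522  0.2772]
steps 7 pred [  0.2  38.1  39.9  81.7 -25.1  69.3 137.1] marg [134.  53.  33.  58.  50.  44.  20.]
3 [-0.55 -7.44  3.33 -0.04 -0.16  0.76]
6 [ -1.14 -14.81   6.66  -0.1   -0.3    1.49]
final [ -1.41 -17.25   7.73  -0.09  -0.34   1.73]
```

Call:
play_rows(targets=[[[-0.2,-2.5,1,0,0,0.3,0.1],[-0.4,-5,2.2,0,-0.1,0.5,0.1],[-0.6,-7.4,3.3,0,-0.2,0.8,0.1],[-0.8,-9.9,4.4,0,-0.2,1,0.1],[-1,-12.4,5.5,0,-0.3,1.2,0.1],[-1.2,-14.8,6.6,-0.1,-0.3,1.5,0.1],[-1.4,-17.2,7.7,-0.1,-0.3,1.7,0.1],[-1.4,-17.2,7.7,-0.1,-0.3,1.7,0.1]]])

```text
clock: 18.4
tool_pos: [0.6279, -0.323, 0.1985]
ee_rot: [[-0.998, -0.069, -0.003], [-0.069, 0.998, 0.0], [0.003, 0.0, -1.0]]
force: [0.1, -0.4, -0.7]
finger_gap: 0.291
```

```bash
python3 nxt.py .629 -.3225 .065 94.1;python3 look.py side j 210 110 130 120 6;python3 look.py top j 300 130 90 90 8
```

```text
now [  0.2  38.3  40.   81.6 -25.1  69.3 136.9] [ 0.6279 -0.323   0.1985]
steps 5 pred [  2.1  45.2  35.6  88.9 -30.   55.8 141. ] marg [148.  65.  36.  58.  46.  48.  16.]
3 [-0.04  0.01  8.    0.05 -0.1  -0.03]
6 [-0.09  0.04 13.34  0.04 -0.16 -0.09]
final [-0.16  0.04 13.35  0.02 -0.18 -0.12]
```

View pics/side_j.png

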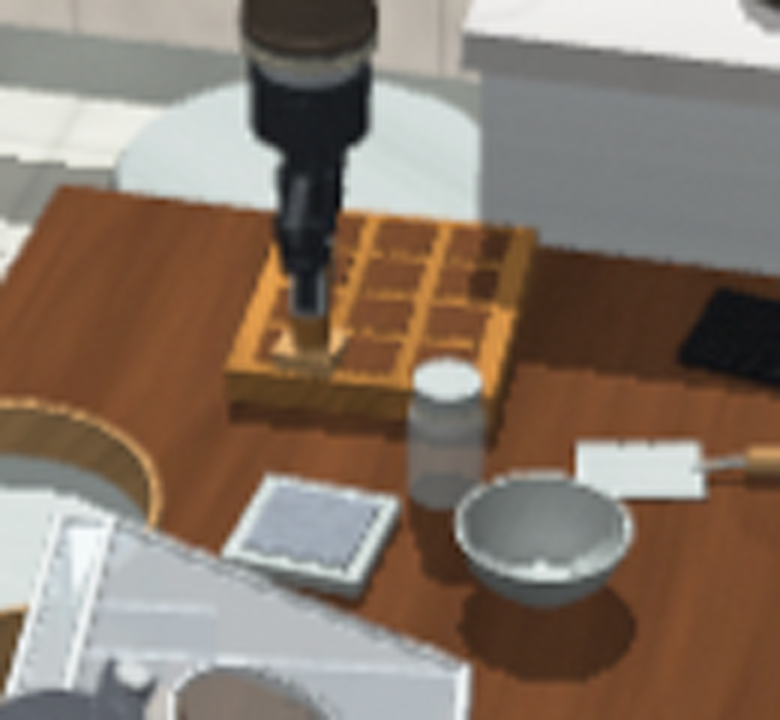

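View pics/top_j.png

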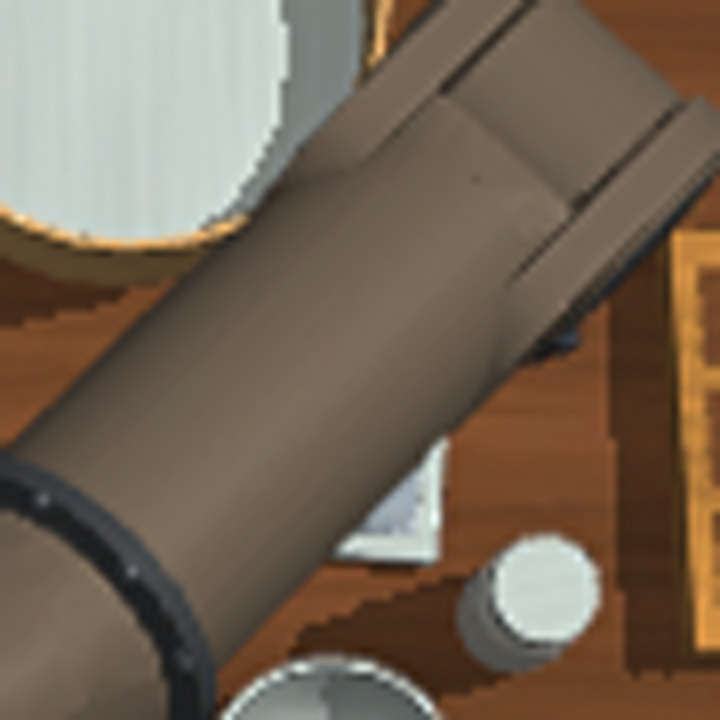

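Call:
play_rows(targets=[[[0,0,2.5,0,0,0,0.1],[0,0,5,0,0,0,0.1],[0,0,8,0,-0.1,0,0.1],[-0.1,0,10.5,0,-0.1,0,0.1],[-0.1,0,12,0,-0.2,-0.1,0.1],[-0.1,0,12.6,0,-0.2,-0.1,0.1],[-0.1,0,12.6,0,-0.2,-0.1,0.1]]])

```text
clock: 19.2
tool_pos: [0.6318, -0.3189, 0.0762]
ee_rot: [[-0.997, -0.077, 0.005], [-0.077, 0.997, 0.001], [-0.005, 0.001, -1.0]]
force: [0.9, -0.5, -0.4]
finger_gap: 0.29
```

```bash
python3 nxt.py .629 -.3225 .063 94.1;python3 look.py side k 235 165 50 50 14
```

```text
now [  1.7  44.5  35.9  88.4 -29.8  56.6 140.7] [ 0.6318 -0.3189  0.0762]
steps 1 pred [  2.1  45.4  35.6  88.9 -30.1  55.6 141.1] marg [148.  71.  40.  58.  45.  49.  16.]
final [ 0.32 -0.34  1.32  0.05  0.31  0.3 ]
```

View pics/side_k.png

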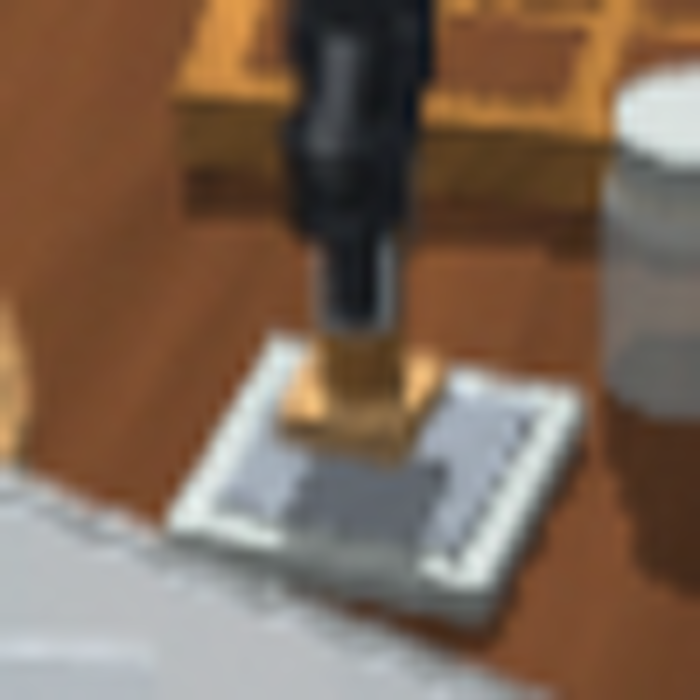

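Call:
play_rows(targets=[[[0,0,0.4,0,0,0,0.1],[0,0,0.8,0,0,0,0.1],[0,0,0.8,0,0,0,0.1]]])

```text
clock: 19.55
tool_pos: [0.6318, -0.3193, 0.0683]
ee_rot: [[-0.997, -0.076, 0.006], [-0.076, 0.997, 0.001], [-0.006, 0.001, -1.0]]
force: [0.3, -0.1, -1.3]
finger_gap: 0.289
```

```bash
python3 -c "
from h import *
o=observe();print(o['tool_pos'],o['force']);print(disp([.629,-.3225,.063],RT([0,0,-1],np.array([np.cos(np.radians(94.1)),np.sin(np.radians(94.1)),0]))))"
```

```text
[ 0.63178219 -0.31934177  0.06826066] [ 0.3453015  -0.1432253  -1.32484267]
[ 0.3  -0.29  0.52  0.04  0.34  0.26]
```

Aligned within 3 mm; lowering to contact.

Call:
play_rows(targets=[[[0.3,-0.3,0.2,0,0.3,0.2,0.1],[0.3,-0.3,0.4,0,0.3,0.2,0.1],[0.3,-0.3,0.45,0,0.3,0.2,0.1],[0.3,-0.3,0.45,0,0.3,0.2,0.1]]])

```text
clock: 19.95
tool_pos: [0.6291, -0.3227, 0.0637]
ee_rot: [[-0.997, -0.073, 0.001], [-0.073, 0.997, 0.001], [-0.001, 0.001, -1.0]]
force: [-0.3, 0.3, -0.6]
finger_gap: 0.289
```

```bash
python3 -c "
from h import *
o=observe();print(o['tool_pos'],o['force'],o['ee_rot'].round(3))"; python3 look.py side l 235 165 50 50 14
```

```text
[ 0.62907277 -0.32267158  0.06371962] [-0.26536517  0.32813402 -0.63761586] [[-0.997 -0.073  0.001]
 [-0.073  0.997  0.001]
 [-0.001  0.001 -1.   ]]
```

View pics/side_l.png

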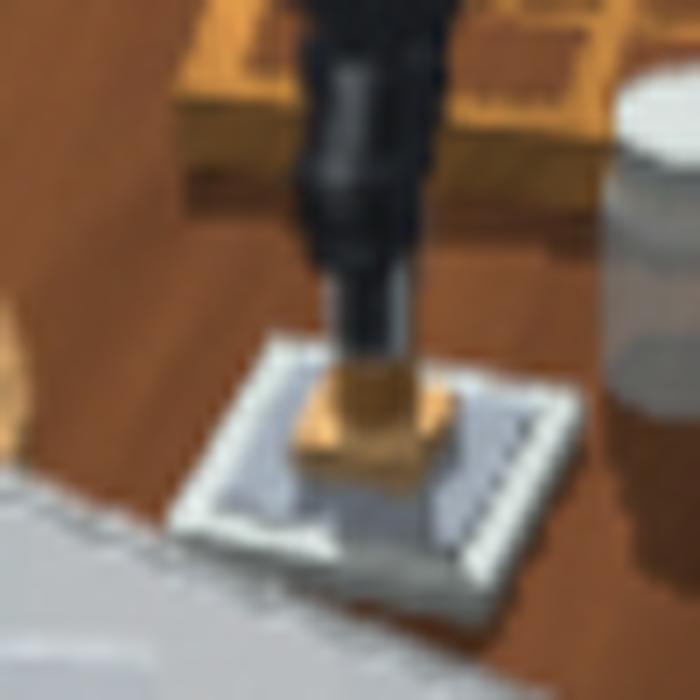

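Call:
play_rows(targets=[[[0,0,0.1,0,0,0,0.1],[0,0,0.1,0,0,0,0.1]]])

```text
clock: 20.2
tool_pos: [0.6293, -0.3227, 0.0629]
ee_rot: [[-0.997, -0.073, 0.001], [-0.073, 0.997, 0.0], [-0.001, 0.0, -1.0]]
force: [-0.6, -0.4, -1.5]
finger_gap: 0.284
```

Call:
play_rows(targets=[[[0,0,0.1,0,0,0,0.1],[0,0,0.1,0,0,0,0.1]]])

```text
clock: 20.4
tool_pos: [0.6295, -0.3227, 0.0628]
ee_rot: [[-0.997, -0.073, 0.002], [-0.073, 0.997, 0.001], [-0.002, 0.0, -1.0]]
force: [-2.3, 2.2, 5.1]
finger_gap: 0.288
```

Contact. Releasing.

Call:
play_rows(targets=[[[0,0,0,0,0,0,0.35],[0,0,0,0,0,0,0.42],[0,0,0,0,0,0,0.48],[0,0,0,0,0,0,0.48],[0,0,-1,0,0,0,0.48],[0,0,-3,0,0,0,0.48],[0,0,-6,0,0,0,0.48],[0,0,-10,0,0,0,0.48],[0,0,-14,0,0,0,0.48],[0,0,-18,0,0,0,0.48],[0,0,-20,0,0,0,0.48]]])

```text
clock: 21.5
tool_pos: [0.6296, -0.324, 0.267]
ee_rot: [[-0.997, -0.072, 0.005], [-0.072, 0.997, -0.002], [-0.005, -0.003, -1.0]]
force: [0.1, -0.7, -0.6]
finger_gap: 0.481
```

```bash
python3 look.py side m 235 165 50 50 14; python3 nxt.py .6 -.1 .33 94
```

```text
now [-1.000e-01  3.550e+01  4.150e+01  7.620e+01 -2.340e+01  7.640e+01
  1.355e+02] [ 0.6302 -0.3245  0.2692]
steps 8 pred [-25.3  23.   44.3  86.3 -16.2  77.3 114.3] marg [125.  48.  31.  61.  53.  37.  24.]
3 [ 0.58  8.41 -2.29 -0.08  0.15  0.07]
6 [ 1.08 16.89 -4.62 -0.17  0.32  0.12]
9 [ 1.42 22.55 -6.17 -0.22  0.44  0.15]
final [ 1.34 22.59 -6.18 -0.22  0.43  0.15]
```

View pics/side_m.png

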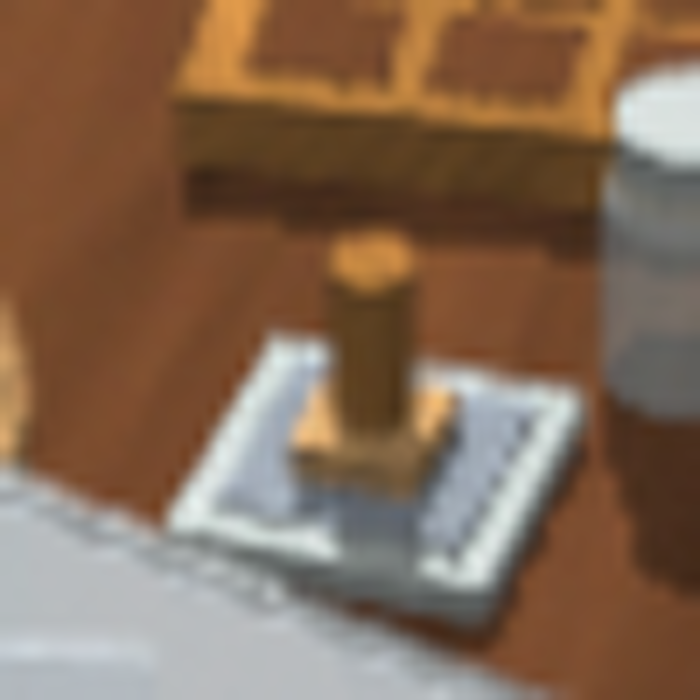

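Stamp stands upright on the pad (handle top (372,262), foot corners (292,470), (405,495)). Moving back and checking it from the top once the arm is clear.

Call:
play_rows(targets=[[[0.2,2.8,-0.8,0,0,0,0.48],[0.4,5.6,-1.5,0,0.1,0,0.48],[0.6,8.4,-2.3,0,0.2,0,0.48],[0.8,11.2,-3,-0.1,0.2,0,0.48],[0.9,14,-3.8,-0.1,0.3,0,0.48],[1.1,16.9,-4.6,-0.2,0.3,0.1,0.48],[1.2,19.7,-5.4,-0.2,0.4,0.1,0.48],[1.4,22.6,-6.2,-0.2,0.4,0.1,0.48]]])

```text
clock: 22.35
tool_pos: [0.5982, -0.0976, 0.3247]
ee_rot: [[-0.997, -0.07, -0.006], [-0.07, 0.998, 0.004], [0.006, 0.004, -1.0]]
force: [0.6, 0.2, -0.5]
finger_gap: 0.482
```

```bash
python3 look.py top n 315 160 55 45 14; python3 look.py side n 150 100 140 130 5
python3 - <<'E'
from h import *
from plan import *
o=observe();q=o["joint_pos"];print(q.round(1),o["tool_pos"])
for off in(-.5,0.,.5):
    Rf=lambda th:Rk(th*.6+off)
    T=move(q,knob(1.7,.13),Rf(1.7),.03,7);print(off,len(T),T[-1].round(0),marg(T).round(0),disp(knob(1.7,.13),Rf(1.7)))
    T2=move(T[-1],knob(1.7,.012),Rf(1.7),.03,7);qq=T2[-1];A=[]
    for t in np.linspace(1.7,0,18):
        t3=move(qq,knob(t,.012),Rf(t),.03,7);qq=t3[-1];A.append(t3)
    print(T2[-1].round(0),qq.round(0),marg(np.vstack(A)).round(0))
E
```

```text
[-25.5  23.2  43.9  86.6 -16.6  77.1 114.4] [ 0.59916883 -0.09366431  0.32511754]
-0.5 9 [-67.   6.  47. 112.   1.  39.  46.] [83. 31. 29. 36. 59. 33. 48.] [ -0.22  26.4    1.75  -6.98 -24.48  25.54]
[-54.  20.  39. 114. -17.  27.  62.] [-21.  11.  11. 132.  -6.  12. 122.] [96. 36. 37. 15. 59.  5. 35.]
0.0 9 [-74.   7.  55. 112.  -1.  39.  20.] [76. 32. 21. 35. 56. 32. 50.] [ -0.22  26.4    1.75 -13.2  -22.65  53.7 ]
[-57.  21.  43. 114. -22.  27.  38.] [-24.  11.  15. 132. -10.  12.  98.] [92. 37. 32. 15. 54.  5. 59.]
0.5 13 [-82.   8.  66. 112.  -5.  39.  -4.] [67. 33. 10. 35. 54. 33. 49.] [ -0.22  26.4    1.75 -19.35 -19.65  81.81]
[-60.  22.  48. 114. -27.  28.  15.] [-28.  11.  19. 133. -15.  12.  74.] [89. 37. 27. 15. 49.  5. 83.]
```

View pics/top_n.png

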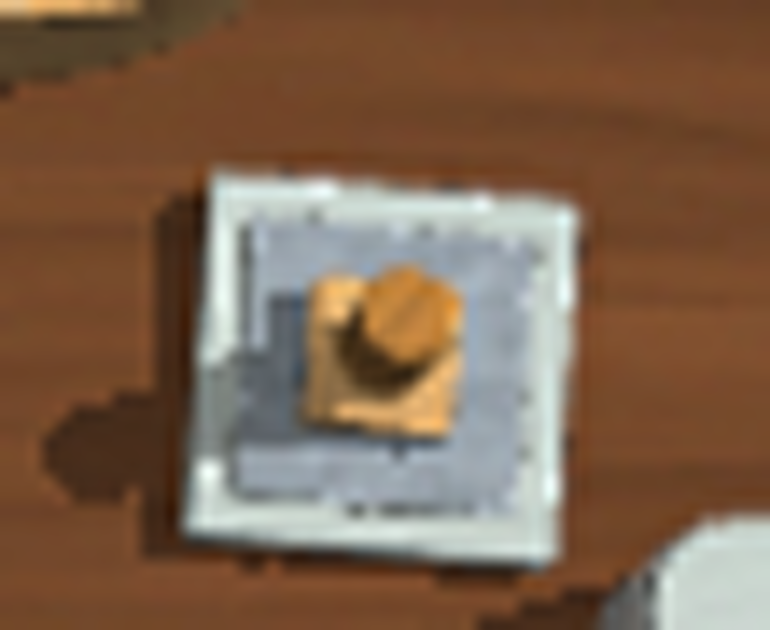

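View pics/side_n.png

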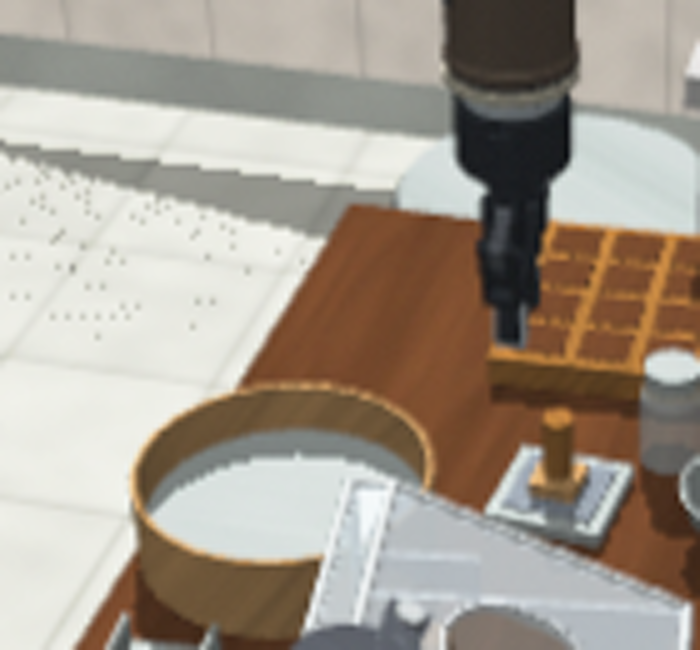

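```bash
python3 - <<'E'
from h import *
p=np.load("top_n.npz")["p"]; crop(p,332,174,20,22,30,"pics/top_n2.png")
p=np.load("side_n.npz")["p"]; crop(p,245,180,35,30,22,"pics/side_n2.png")
E
```

```text
(no output)
```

View pics/top_n2.png

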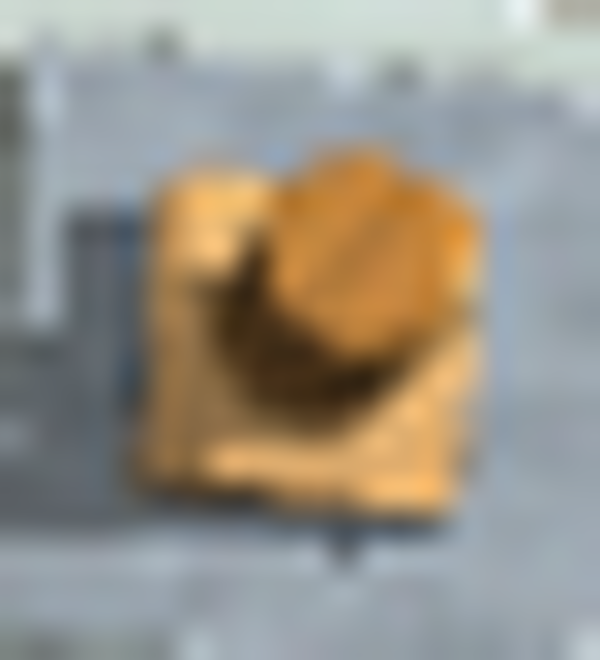

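View pics/side_n2.png

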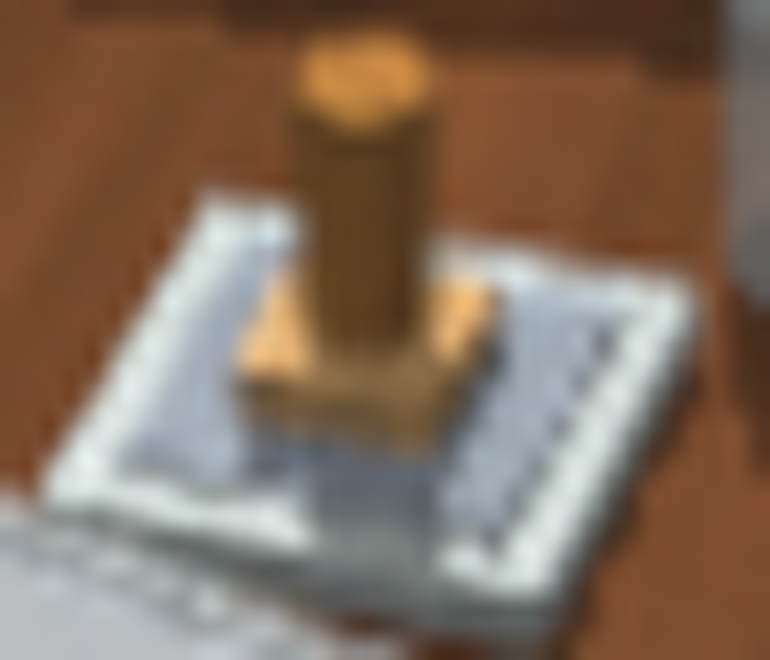

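```bash
python3 - <<'E'
from fit import *
ks=rc(190,120,5,[(180,597)])[0]
for th in(1.6,1.65,1.7,1.75,1.8):print(th,proj("side",knob(th,.037))[0]-ks)
from plan import *
off=.3;Rf=lambda th:Rk(th*.6+off)
q=observe()["joint_pos"];th=1.7
T=move(q,knob(th,.13),Rf(th),.03,7);print(len(T),T[-1].round(0),marg(T).round(0))
for i in(2,5,8,11):
    if i<len(T):print(i+1,disp(*fk(T[i],P)))
print(disp(knob(th,.13),Rf(th)))
E
```

```text
top [0.57518271 0.05001061 0.13946403] [ 0.9  0.5 -0.4  1.5  0.3 -0.3 -0.8 -1.6]
side [0.57903075 0.04736891 0.14662048] [ 0.5 -0.4  0.3  0.3 -0.3  0.1 -0.5  0.1]
pad [ 0.62890432 -0.32279426 -0.06499351] -3.723853586830435 [ 0.3  0.1 -0.3 -0.2 -0.1  0.1  0.1 -0. ]
pad [ 0.62926022 -0.32259814 -0.07128812] -4.084508486718096 [ 0.1 -0.2  0.1 -0.4  0.1  0.3 -0.3  0.3]
1.6 [3.39120657 1.15787825]
1.65 [1.62502496 0.36972767]
1.7 [-0.12099399 -0.48112507]
1.75 [-1.84161805 -1.39225044]
1.8 [-3.53168881 -2.36100382]
11 [-79.   7.  61. 112.  -3.  39.   5.] [71. 32. 15. 35. 55. 32. 50.]
3 [-1.00e-02  7.16e+00  4.70e-01 -4.81e+00 -5.62e+00  1.93e+01]
6 [ -0.07  14.39   0.95  -9.52 -11.34  38.48]
9 [ -0.17  21.7    1.39 -14.32 -17.11  57.59]
[ -0.22  26.4    1.75 -16.9  -20.99  70.58]
```

θ ≈ 1.69, as expected. Approaching the knob along the panel normal.

Call:
play_rows(targets=[[[0,2.4,0.2,-1.5,-1.9,6.4,0.48],[0,4.8,0.3,-3.1,-3.8,12.8,0.48],[0,7.2,0.5,-4.6,-5.7,19.2,0.48],[0,9.6,0.6,-6.1,-7.6,25.6,0.48],[-0.1,12,0.8,-7.7,-9.5,32,0.48],[-0.1,14.4,1,-9.2,-11.4,38.5,0.48],[-0.1,16.8,1.1,-10.7,-13.3,44.9,0.48],[-0.2,19.2,1.3,-12.3,-15.3,51.3,0.48],[-0.2,21.6,1.4,-13.8,-17.2,57.7,0.48],[-0.2,24,1.6,-15.4,-19.1,64.1,0.48],[-0.2,26.4,1.8,-16.9,-21,70.6,0.48],[-0.2,26.4,1.8,-16.9,-21,70.6,0.48]]])

```text
clock: 23.65
tool_pos: [0.5801, 0.1694, 0.3063]
ee_rot: [[-0.356, 0.837, 0.417], [0.929, 0.366, 0.057], [-0.105, 0.408, -0.907]]
force: [-0.1, 0.3, 0.2]
finger_gap: 0.478
```

```bash
python3 look.py side o 170 110 130 150 4; python3 look.py top o 170 120 110 100 7;  python3 - <<'E'
from h import *
o=observe();print(o["joint_pos"].round(1),o["tool_pos"]);Rf=lambda th:Rk(th*.6+.3)
for n in(.13,.06,.012):print(disp(knob(1.69,n),Rf(1.69)))
E
```

```text
[-79.4   8.1  62.5 112.4  -4.   39.3   6.1] [0.58123834 0.16575391 0.30689747]
[ 0.4   0.12 -0.2  -0.19  0.19 -0.45]
[ 0.42  0.14  6.8  -0.19  0.19 -0.45]
[ 0.44  0.15 11.6  -0.19  0.19 -0.45]
```

View pics/side_o.png

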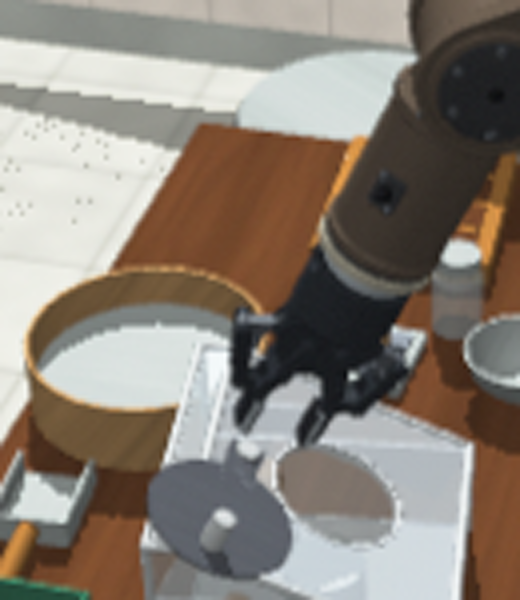

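View pics/top_o.png

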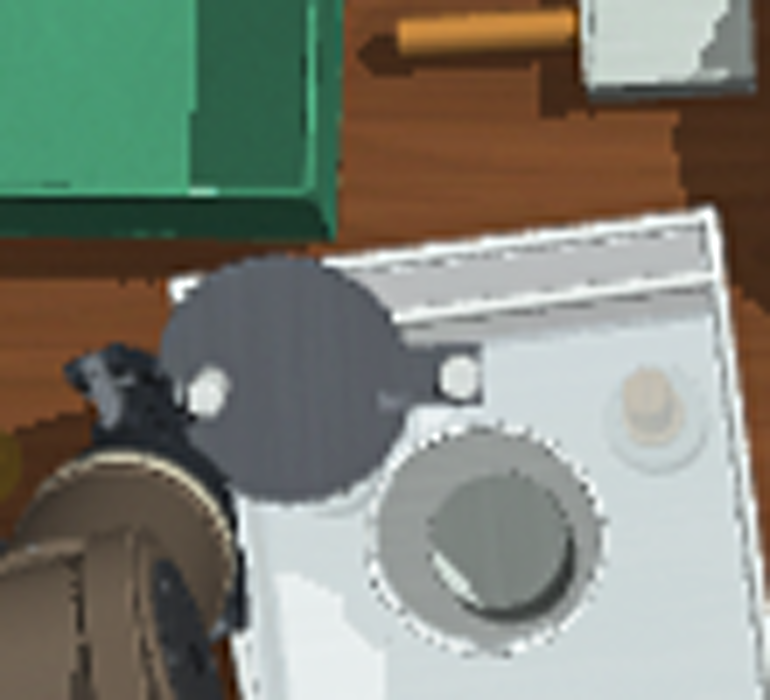

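Call:
play_rows(targets=[[[0.4,0.1,2.5,0,0,0,0.48],[0.4,0.1,5,0,0,0,0.48],[0.4,0.1,7,0,0,0,0.48],[0.4,0.1,8,0,0,0,0.48],[0.4,0.1,8,0,0,0,0.48]]])

```text
clock: 24.25
tool_pos: [0.6149, 0.1713, 0.2337]
ee_rot: [[-0.352, 0.838, 0.417], [0.93, 0.365, 0.053], [-0.108, 0.406, -0.908]]
force: [-0.2, -0.8, 0.5]
finger_gap: 0.481
```

```bash
python3 look.py side p 195 160 80 80 8;  python3 - <<'E'
from h import *
o=observe();print(o["joint_pos"].round(1),o["tool_pos"],o["force"]);Rf=lambda th:Rk(th*.6+.3)
for n in(.012,):print(disp(knob(1.69,n),Rf(1.69)))
E
```

```text
[-65.   17.9  52.1 114.1 -19.3  31.   19.2] [0.61502189 0.17170651 0.23464995] [ 0.48740303 -0.54627779  0.81037991]
[ 0.33  0.05  3.6  -0.2   0.32 -0.71]
```

View pics/side_p.png

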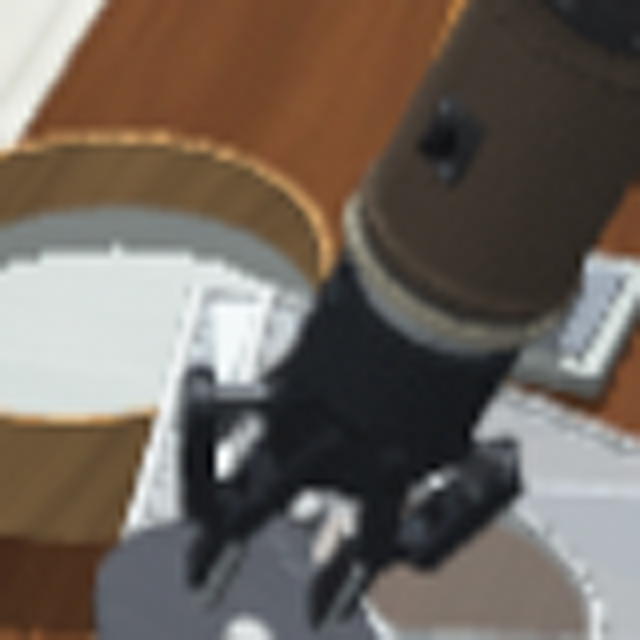

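Call:
play_rows(targets=[[[0.3,0.1,1.2,0,0.2,0,0.48],[0.3,0.1,2.4,0,0.2,0,0.48],[0.3,0.1,3.5,0,0.2,0,0.45],[0.3,0.1,3.5,0,0.2,0,0.42]]])

```text
clock: 24.7
tool_pos: [0.6289, 0.1784, 0.2025]
ee_rot: [[-0.356, 0.837, 0.416], [0.929, 0.366, 0.058], [-0.104, 0.407, -0.908]]
force: [0.1, 0.2, -0.2]
finger_gap: 0.419
```

```bash
python3 look.py side q 195 180 80 80 8;  python3 - <<'E'
from h import *
from plan import *
o=observe();q=o["joint_pos"];print(q.round(1),o["tool_pos"],o["force"]);Rf=lambda th:Rk(th*.6+.3)
print(disp(knob(1.69,.012),Rf(1.69)))
for t in np.arange(1.55,-.01,-.15):
    T=move(q,knob(t,.012),Rf(t),.03,7);q=T[-1];print(round(t,2),disp(knob(t,.012),Rf(t)),q.round(0))
E
```

```text
[-59.7  21.4  46.8 114.2 -24.3  27.8  23.2] [0.62896402 0.1782569  0.20298246] [ 0.26426278 -0.20806508 -0.20300015]
[-0.13 -0.07  0.11 -0.17  0.05 -0.64]
1.55 [ 0.36 -1.68  0.11 -0.18  0.04 -5.45] [-60.  20.  45. 117. -23.  25.  27.]
1.4 [  0.63  -3.45   0.12  -0.18   0.04 -10.6 ] [-60.  19.  44. 119. -21.  23.  31.]
1.25 [  0.63  -5.25   0.13  -0.18   0.03 -15.76] [-59.  18.  43. 122. -19.  21.  34.]
1.1 [ 3.600e-01 -7.030e+00  1.300e-01 -1.800e-01  2.000e-02 -2.092e+01] [-58.  16.  41. 124. -17.  20.  38.]
0.95 [-1.700e-01 -8.750e+00  1.400e-01 -1.800e-01  1.000e-02 -2.607e+01] [-57.  15.  40. 126. -16.  18.  42.]
0.8 [ -0.96 -10.37   0.14  -0.18   0.   -31.23] [-54.  14.  38. 128. -14.  16.  47.]
0.65 [ -1.97 -11.85   0.15  -0.19  -0.   -36.39] [-51.  13.  35. 130. -13.  15.  53.]
0.5 [-3.200e+00 -1.317e+01  1.500e-01 -1.900e-01 -1.000e-02 -4.154e+01] [-47.  13.  32. 131. -13.  13.  59.]
0.35 [-4.610e+00 -1.429e+01  1.600e-01 -1.900e-01 -2.000e-02 -4.670e+01] [-41.  12.  28. 132. -12.  13.  65.]
0.2 [-6.170e+00 -1.518e+01  1.600e-01 -1.900e-01 -3.000e-02 -5.186e+01] [-35.  12.  24. 133. -12.  12.  73.]
0.05 [-7.840e+00 -1.583e+01  1.700e-01 -1.900e-01 -4.000e-02 -5.701e+01] [-29.  11.  19. 133. -13.  12.  81.]
```

View pics/side_q.png

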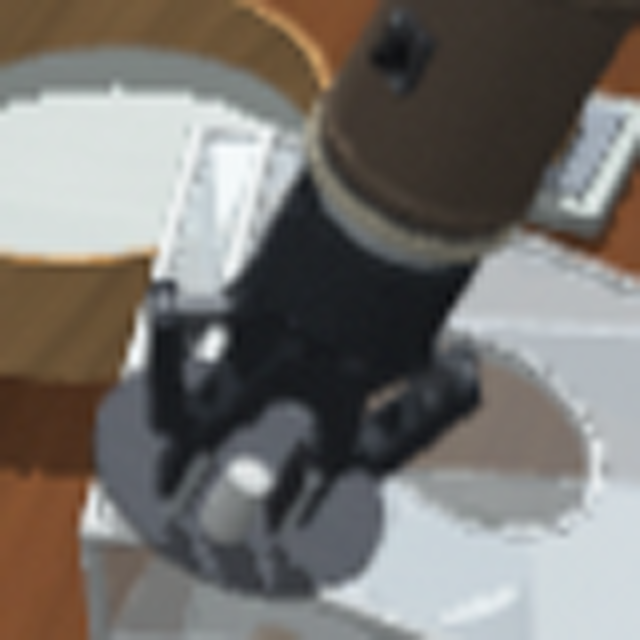

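Call:
play_rows(targets=[[[0.3,-1.6,0.1,0,0,-5,0.38],[0.6,-3.4,0.1,0,0,-10,0.36],[0.6,-5.2,0.1,0,0,-15,0.36],[0.4,-7,0.1,0,0,-21,0.36],[-0.2,-8.7,0.1,0,0,-26,0.36],[-0.9,-10.3,0.1,0,0,-31,0.36],[-2,-11.8,0.1,0,0,-36,0.36],[-3.2,-13.1,0.1,0,0,-41,0.36],[-4.6,-14.3,0.1,0,0,-46.5,0.36],[-6.1,-15.1,0.1,0,0,-52,0.36],[-6.1,-15.1,0.1,0,0,-52,0.36]]])

```text
clock: 25.85
tool_pos: [0.5246, 0.0641, 0.1474]
ee_rot: [[-0.877, 0.237, 0.417], [0.286, 0.957, 0.057], [-0.385, 0.169, -0.907]]
force: [-0.1, -0.4, 0.3]
finger_gap: 0.36
```

```bash
python3 look.py side r 190 160 110 110 7;  python3 look.py top r 195 140 90 90 8; python3 - <<'E'
from h import *
o=observe();q=o["joint_pos"];print(q.round(1),o["tool_pos"],o["force"]);Rf=lambda th:Rk(th*.6+.3)
for t in(.2,.1,0,-.05,-.1,-.15): print(t,disp(knob(t,.012),Rf(t)))
E
```

```text
[-36.   11.5  24.4 132.5 -12.3  12.3  72.4] [0.52521125 0.06653314 0.14744488] [-0.60999897 -0.50905877  0.01914483]
0.2 [ 0.09 -0.13  0.09 -0.11 -0.03 -0.08]
0.1 [-0.23 -1.29  0.09 -0.11 -0.04 -3.52]
0 [-0.67 -2.41  0.09 -0.11 -0.04 -6.96]
-0.05 [-0.93 -2.95  0.09 -0.1  -0.04 -8.68]
-0.1 [ -1.21  -3.47   0.09  -0.1   -0.04 -10.39]
-0.15 [ -1.53  -3.99   0.09  -0.1   -0.05 -12.11]
```

View pics/side_r.png

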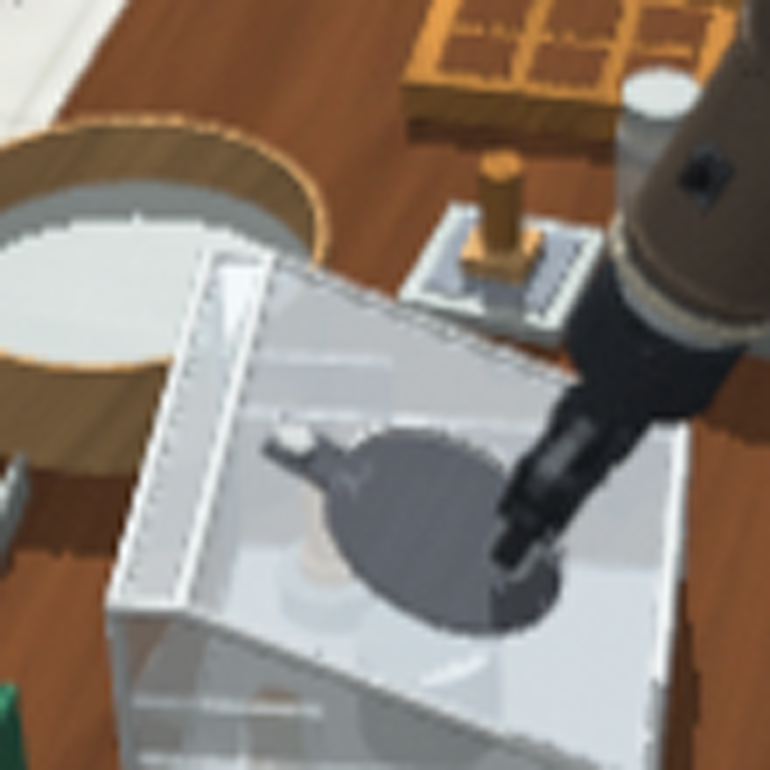

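View pics/top_r.png

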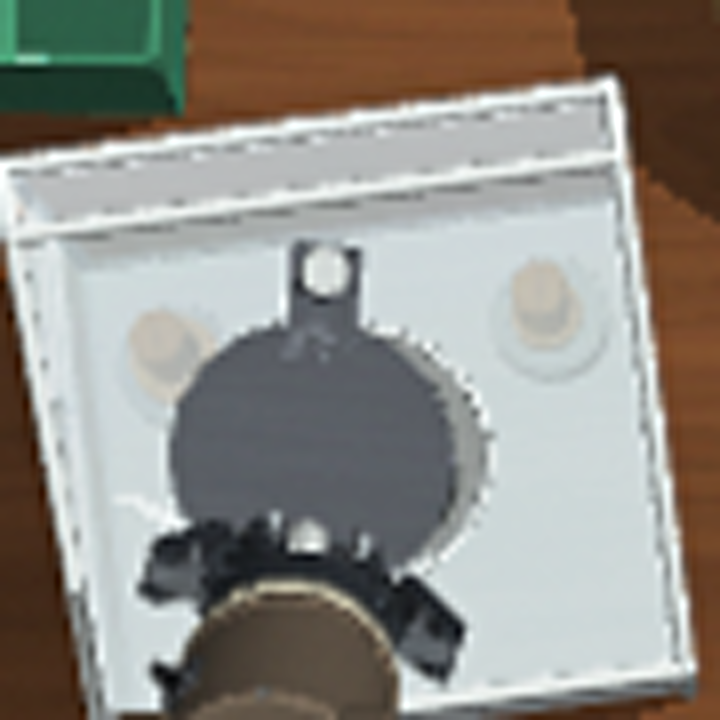

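Call:
play_rows(targets=[[[-0.2,-1.3,0.1,0,0,-3.5,0.36],[-0.6,-2.2,0.1,0,0,-6,0.36],[-0.8,-2.7,0.1,0,0,-8,0.36],[-0.8,-2.7,0.1,0,0,-8,0.36]]])

```text
clock: 26.35
tool_pos: [0.5262, 0.0394, 0.1446]
ee_rot: [[-0.902, 0.111, 0.417], [0.149, 0.987, 0.059], [-0.405, 0.115, -0.907]]
force: [-0.2, -0.5, 0.4]
finger_gap: 0.36
```

Call:
play_rows(targets=[[[-0.1,-0.2,0,0,0,0,0.36],[-0.1,-0.2,0,0,0,0,0.36]]])

```text
clock: 26.55
tool_pos: [0.5267, 0.0375, 0.1446]
ee_rot: [[-0.902, 0.11, 0.416], [0.148, 0.987, 0.059], [-0.405, 0.115, -0.907]]
force: [1.0, 2.4, 0.8]
finger_gap: 0.356
```

Call:
play_rows(targets=[[[-0.1,-0.2,0,0,0,0,0.36],[-0.1,-0.2,0,0,0,0,0.36]]])

```text
clock: 26.75
tool_pos: [0.5269, 0.0364, 0.1446]
ee_rot: [[-0.903, 0.108, 0.415], [0.146, 0.987, 0.06], [-0.404, 0.115, -0.908]]
force: [-1.7, 7.1, 1.0]
finger_gap: 0.362
```

```bash
python3 look.py side s 190 160 110 110 7;  python3 look.py top s 195 140 90 90 8; python3 - <<'E'
from h import *
o=observe();q=o["joint_pos"];print(q.round(1),o["tool_pos"],o["force"]);Rf=lambda th:Rk(th*.6+.3)
for t in(0,-.05,-.1,-.15): print(t,disp(knob(t,.012),Rf(t)))
E
```

```text
[-24.4  11.6  16.3 132.2 -13.9  12.1  86.2] [0.52686829 0.03641895 0.14454663] [-1.25789154  6.96375105  0.44608958]
0 [ 0.16  0.51 -0.06 -0.01 -0.18  1.38]
-0.05 [-0.02 -0.06 -0.06 -0.01 -0.18 -0.34]
-0.1 [-0.23 -0.63 -0.07 -0.01 -0.18 -2.06]
-0.15 [-0.46 -1.18 -0.07 -0.01 -0.18 -3.78]
```

View pics/top_s.png

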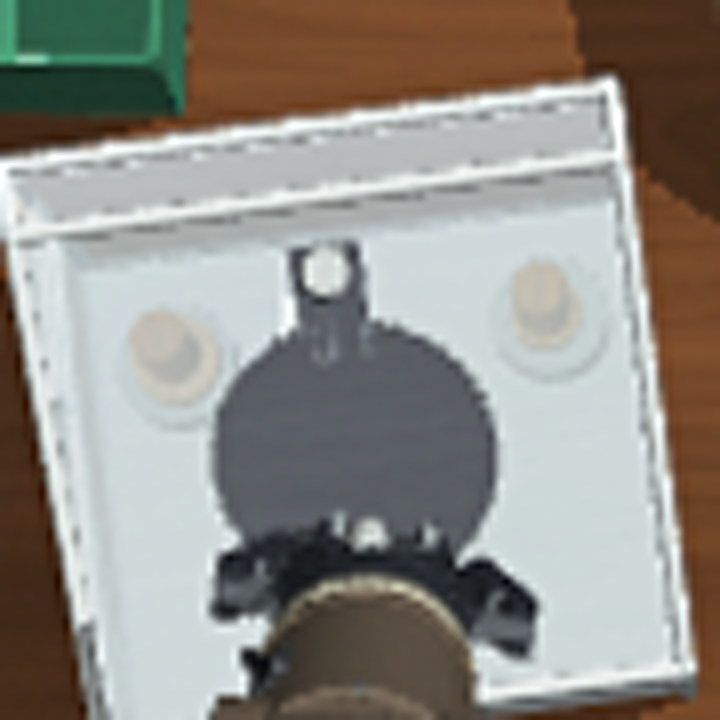

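Force rose to 7 N (friction is only about 1.3 N), so the cover is on its stop. One small confirming push, then centre the fingers and retract.

Call:
play_rows(targets=[[[-0.1,-0.2,0,0,0,0,0.36],[-0.1,-0.2,0,0,0,0,0.36]]])

```text
clock: 27.05
tool_pos: [0.527, 0.0363, 0.1445]
ee_rot: [[-0.904, 0.105, 0.414], [0.143, 0.988, 0.062], [-0.403, 0.116, -0.908]]
force: [-3.7, 13.1, 0.6]
finger_gap: 0.364
```

Call:
play_rows(targets=[[[0,0.5,0,0,0,0,0.38],[0,0.7,0,0,0,0,0.42],[0,0.7,0,0,0,0,0.42],[0,0.7,-1.5,0,0,0,0.42],[0,0.7,-4,0,0,0,0.42],[0,0.7,-7,0,0,0,0.42],[0,0.7,-10,0,0,0,0.42],[0,0.7,-13,0,0,0,0.42],[0,0.7,-13,0,0,0,0.42]]])

```text
clock: 27.95
tool_pos: [0.4752, 0.0315, 0.267]
ee_rot: [[-0.9, 0.11, 0.421], [0.149, 0.987, 0.061], [-0.409, 0.118, -0.905]]
force: [1.1, -0.7, -0.0]
finger_gap: 0.422
```

```bash
python3 look.py side t 190 160 110 110 7;  python3 look.py top t 185 140 110 100 7; python3 -c "
from h import *
o=observe();print(o['joint_pos'].round(1),o['tool_pos'],o['force'])"
```

```text
[-38.2  -6.9  24.7 128.7   9.1  33.   62.6] [0.47469821 0.03168765 0.26408204] [ 0.65371295 -0.78741051 -0.73028079]
```

View pics/side_t.png

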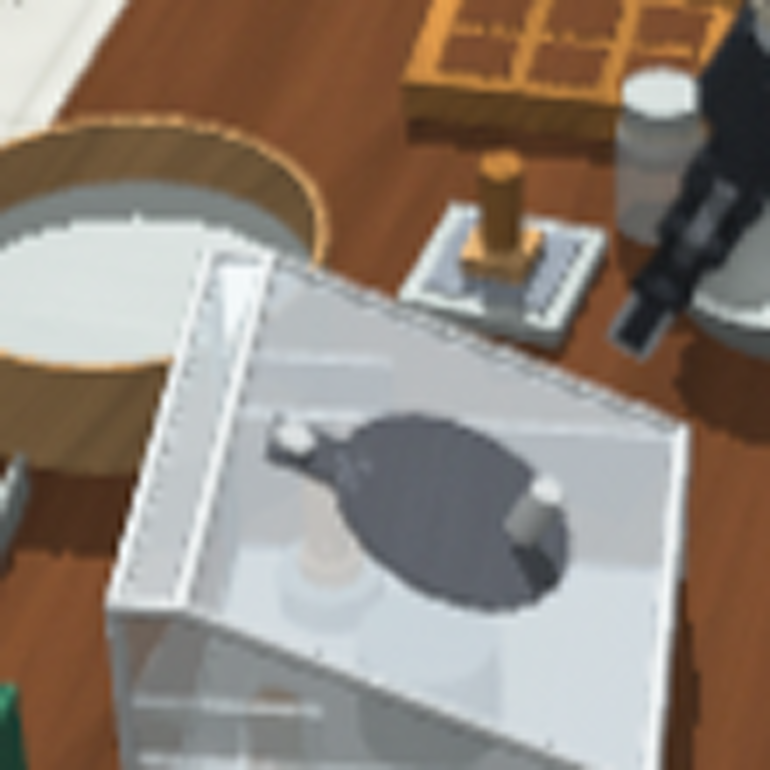

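View pics/top_t.png

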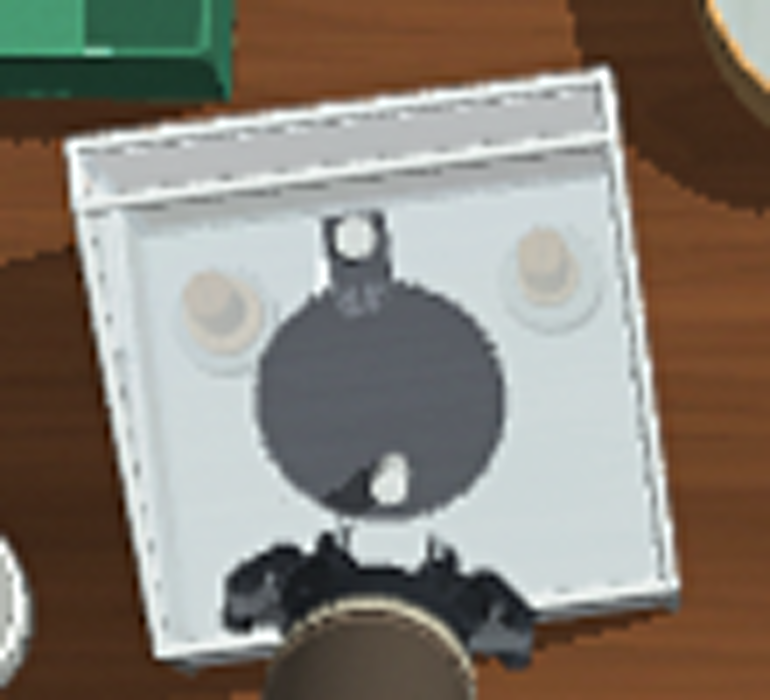

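```bash
python3 - <<'E'
from h import *
p,d=grab_frame("top");cv2.imwrite("pics/top_end.png",cv2.resize(p[:,:,::-1],(800,600)))
E
```

```text
(no output)
```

View pics/top_end.png

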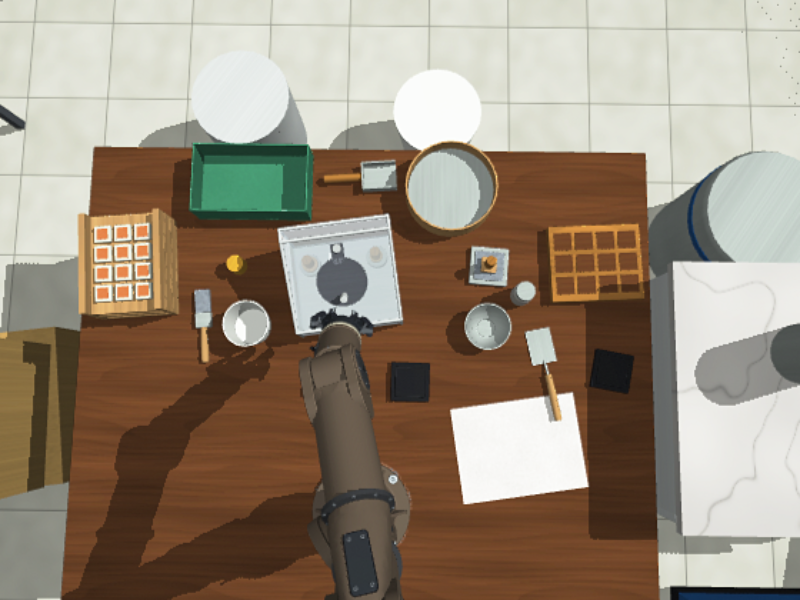

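The stamp is at (488,265) on the pad, the cover is shut at (342,280), and everything else visible is where it was. One black decoy is hidden under the arm; nothing was moved near it.

```bash
python3 -c "
from station import *
print(hand_in())"
```

```text
the job is handed in; nothing more can be done
None
```

The job is done and handed in at about 28 s of the 61 s allowed. I swung the cover open to about 1.7 rad and lifted the stamp out through the port. I set it upright on the grey pad, let go, and swung the cover shut again.

**Last checks**
- **Stamp:** it stands upright near the pad's centre with the whole foot on the raised pad. Its sides are within about 1° of the pad's, judged from low-resolution crops.
- **Cover:** it is on its stop. The push force rose to 13 N with no further travel, well over the roughly 1.3 N that friction needs. The final pictures show the port covered.
- **Other items:** everything visible in the final top view stands where it started. One black look-alike near the box was hidden under the arm, so I could not check it, but nothing worked near it.
- **Robot:** the gripper is clear of everything, and the wrist force I read stayed at or below about 14 N.

**What disagreed**
- **Stamp position:** the stamp was about 9 mm further along x than the port centre from my box fit, where I expected up to 5 mm. I gripped it at the measured position.
- **Joint limits:** after I opened the cover, the arm ran against limits on joints 1, 2 and 3. I spent about 8 s unwinding it in free air. It never read past its range.

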